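Clear the shogi board into a tea tray and a timekeeper's tray

ROBOT

A 6-joint arm with a two-finger parallel gripper is mounted at the origin on the work surface. World frame = base frame: x ahead of the robot, y to its left, z up, the work surface at z = 0. Lengths are in m, angles in degrees, forces in N, time in s.
With the tool pointing down it reaches from about 0.4 to 0.825 m from the base axis. Payload 7 kg.
Tool frame: the origin (TCP) lies between the finger pads; the fingertips stand 11 mm ahead of it and the grasp point (between the pads) lies 8 mm behind it; z points along the fingers, y is the direction in which the jaws open and shut (so a half turn about z gives the same grasp; the last joint's range is limited). The gripper opens to 88 mm and grips with 3 to 60 N. Pads are 19 mm wide; open, the fingers measure 130 mm over their backs; the gripper's body (78 mm by 193 mm) begins 47 mm behind the grasp point.
Start: joints at [16.507, 20.546, 0.682, 0, -70.136, -16.507], TCP at [0.675, -0, 0.238] pointing down, gripper open.
Joint ranges: [-176.03, 176.03], [-82.01, 121.73], [-58.28, 71.71], [-173.87, 95.51], [-174.79, -0.11], [-173.66, 173.66]. Speed limits (degrees/s): [136.94, 136.94, 172.46, 180, 180, 180].

INTERFACE

Orientations are given as [roll, pitch, yaw] about the fixed x, y, z axes, in that order (R = Rz(yaw) Ry(pitch) Rx(roll)).
In Python, from plant import r gives the robot as it stands.
- The arm moves only by the shell command python3 -m inch 'ROWS' [OPENING] [FORCE]. ROWS is JSON, a list of rows, each an object of numbers: "x", "y", "z": the shift along the tool's x, y, z as a fraction of full scale; "yaw": the turn about the tool's z as a fraction of full scale. In form: [{"x": .., "y": .., "z": .., "yaw": ..}, ...]. A call has 1 to 5 rows; each row shifts and turns the pose as measured when the row begins, along the tool's axes as they then stand; what a row does not reach is not made up. Full scale, the value 1, is 0.025 m for a shift and 4 degrees for a turn. A row lasts 1/12 s, in which the tool goes at most 41.7 mm and 7.16 degrees, less where a joint would pass 70% of its speed; a pose out of reach is approached as far as the arm can. A call with a number of a shift or a turn outside -1 to 1 is refused whole. A call with a gripper value outside its range is refused whole. OPENING is the opening, from -1 (shut) to 1 (fully open), set as the call begins (- or left out, the last holds). The fingers move at their own pace and stop on an object; FORCE is the grip in N (left out, the last holds). Time passes only in rows, so rows that do not move let the fingers close. It gives the time, the measured TCP pose, the force and the opening at its end, in the units of the state.
- r.get_state(): the state, without advancing time (a new reading comes with each control period).
- r.capture(name): name is "scene" or "side" or "wrist"; returns (picture, depth): 400x640x3 uint8, red, green, blue; 400x640 float32, m along the optical axis (not along the pixel's ray), 0 where there is no reading.
- r.camera_info(name): a dict with "mtx" (3x3 intrinsics, pixels), "pose" (4x4, takes a point from camera to world coordinates). Camera axes: x right, y down, z forward; pixel columns grow to the right and rows downward; lengths in m; the calibration is good to about 2 mm. The wrist camera is an equidistant fisheye: a pixel r from the principal point sees the ray r / f radians off the axis. A picture is of the moment at which its call begins: read the wrist's pose just before it. camera_info takes no time and is no camera call; for the wrist camera it gives the pose at the moment of the call.
- r.close_job(): hands the job in, once; it reports no verdict.
The state is a dict: "time_s": time; "joints": joint angles; "qd": joint speeds; "joint_torque": joint torques, N m; "tcp_pos": TCP position; "eef_rot": TCP orientation; "contact_force": force on the tool from outside, world axes, zero at the start; "moment": the same for the moment, N m; "gripper_width": finger opening in m.
Only numpy, scipy, OpenCV 4.12 (cv2) and the standard library are available. Lean on these libraries where they do the work, as an engineer would, in place of code of your own. Each camera call takes 0.05 s, during which the arm holds its last target. There are 200 camera calls.

TASK

Clear the shogi board for the next game by making up two trays from what stands on it. On the red tea tray put the tea caddy in the middle compartment and the two cups one in each end compartment (either way round); on the pale wood timekeeper's tray lay the game clock lengthwise in the long compartment and the hand bell in the square one. Stand everything upright on the tray floor, set things down rather than dropping them, and leave the piece box undisturbed where it stands on the board.

Things in the scene. Friction and masses are not known exactly. Their poses are not given: they have to be found in the camera images.
- white_cup_c (a point): white handleless tea cup, upright, open at the top: 76 mm high, 64 mm outer diameter from 30 mm up to the rim, tapering to a 50 mm foot, wall 4 mm, about 0.19 kg. The point is on its axis half-way up (38 mm above its underside); z up.
- blue_cup_c (a point): dark blue handleless tea cup of the same shape and size as the white one (76 mm high, 64 mm diameter). The point is on its axis half-way up (38 mm above its underside); z up.
- caddy_c (a point): round black lacquer tea caddy with a thin gold line round its side and a gold disc on its lid: 68 mm high, 61 mm diameter (58 mm or more between 12 and 62 mm up), lid and body handled as one piece, about 0.14 kg. The point is on its axis half-way up (34 mm above its underside); z up.
- bell_c (a point): small brass hand bell standing on its mouth, with an upright dark wooden handle on the axis: 96 mm high in all, mouth 62 mm diameter, brass up to 46 mm, handle 20 mm diameter between 62 and 88 mm up; one rigid piece, about 0.17 kg. The point is on its axis half-way up (48 mm above its mouth rim); z up. The handle is the place to hold it.
- clock_c (a point): dark grey two-player game clock with two pale displays on one long side and two white pushers on top: 112 mm long (its x axis), 50 mm deep (its y axis; the displays face its -y), body 60 mm high and 70 mm with the pushers, about 0.24 kg. The point is its centre half-way up (35 mm above its underside); z up.
- piece_box_c (a point): lidded brown mulberry piece box, 100 mm (its x) x 70 mm (its y) x 58 mm high, 0.45 kg, standing loose on the board among the other things; it stays where it is. The point is its centre half-way up (29 mm); z up.
- board: thick kaya wood shogi board on stubby legs, fixed: 333 mm (its x) x 364 mm (its y), flat top 125 mm above its origin, which is the centre of its underside at the level of the tatami. The five things to move and the piece box stand on its top at the start, in two rows of three: rows 150 mm apart along its x, 118 mm apart along its y, each shifted up to 8 mm.
- tea_tray: red lacquer tea tray, fixed flat on the tatami: 98 mm (its x) x 282 mm (its y), walls 5 mm thick with tops 20 mm above the tatami, floor top 6 mm above it. Partitions 4 mm thick and as high as the walls divide it along its y into three compartments each 88 x 88 mm inside, centred at y = -92, 0 and +92 mm. Origin at the centre of its underside, z up.
- time_tray: pale plain wood timekeeper's tray, fixed flat on the tatami: 98 mm (its x) x 240 mm (its y), walls 5 mm thick with tops 20 mm above the tatami, floor top 6 mm above it. One 4 mm partition, as high as the walls, divides it along its y into a long compartment (88 mm in x by 138 mm in y, centred at y = -46 mm), which takes the clock lengthwise, and a square one (88 x 88 mm, centred at y = +71 mm). Origin at the centre of its underside, z up.

How it is judged (in metres and radians):
At the end, for the whole second after the job is handed in: Caddy in the middle and a cup in each end of the red tray, clock in the long and bell in the square compartment of the wood tray, each upright on the floor within 16 mm of the compartment centre (clock 17 mm along, 21 across), released, at rest; piece box within 15 mm of its start ((((x of white_cup_c in the frame of tea_tray between -0.017 and 0.017 m and y of white_cup_c in the frame of tea_tray between 0.076 and 0.108 m and z of white_cup_c in the frame of tea_tray between 0.04 and 0.048 m and angle between white_cup_c's own z axis and vertical below 0.12 rad) and (x of blue_cup_c in the frame of tea_tray between -0.017 and 0.017 m and y of blue_cup_c in the frame of tea_tray between -0.108 and -0.076 m and z of blue_cup_c in the frame of tea_tray between 0.04 and 0.048 m and angle between blue_cup_c's own z axis and vertical below 0.12 rad)) or ((x of white_cup_c in the frame of tea_tray between -0.017 and 0.017 m and y of white_cup_c in the frame of tea_tray between -0.108 and -0.076 m and z of white_cup_c in the frame of tea_tray between 0.04 and 0.048 m and angle between white_cup_c's own z axis and vertical below 0.12 rad) and (x of blue_cup_c in the frame of tea_tray between -0.017 and 0.017 m and y of blue_cup_c in the frame of tea_tray between 0.076 and 0.108 m and z of blue_cup_c in the frame of tea_tray between 0.04 and 0.048 m and angle between blue_cup_c's own z axis and vertical below 0.12 rad))) and x of caddy_c in the frame of tea_tray between -0.017 and 0.017 m and y of caddy_c in the frame of tea_tray between -0.016 and 0.016 m and z of caddy_c in the frame of tea_tray between 0.036 and 0.044 m and angle between each of caddy_c, bell_c, clock_c's own z axis and vertical below 0.12 rad and x of bell_c in the frame of time_tray between -0.017 and 0.017 m and y of bell_c in the frame of time_tray between 0.055 and 0.087 m and z of bell_c in the frame of time_tray between 0.05 and 0.058 m and x of clock_c in the frame of time_tray between -0.021 and 0.021 m and y of clock_c in the frame of time_tray between -0.063 and -0.029 m and z of clock_c in the frame of time_tray between 0.037 and 0.045 m and distance of piece_box_c from where it was at the start of the episode below 0.015 m and linear speed of each of white_cup, blue_cup, caddy, bell, clock below 0.02 m/s); the robot touches nothing.
It fails at once if the piece box is pushed more than 15 mm from where it stood (distance of piece_box_c from where it was at the start of the episode above 0.015 m).
It fails at once if one of the five things tips over (more than about 35 degrees) (angle between any of white_cup_c, blue_cup_c, caddy_c, bell_c, clock_c's own z axis and vertical above 0.6 rad).
It fails at once if one of the five things is dropped (falls free of the fingers faster than 0.7 m/s, about a 25 mm fall) ((contact force between the fingers and white_cup below 0.05 N and linear speed of white_cup above 0.7 m/s) or (contact force between the fingers and blue_cup below 0.05 N and linear speed of blue_cup above 0.7 m/s) or (contact force between the fingers and caddy below 0.05 N and linear speed of caddy above 0.7 m/s) or (contact force between the fingers and bell below 0.05 N and linear speed of bell above 0.7 m/s) or (contact force between the fingers and clock below 0.05 N and linear speed of clock above 0.7 m/s)).
It also fails if it takes over 144 s, if anything falls off the work surface, if the arm or the gripper's body presses on something with over 40 N, if the wrist force passes 120 N, or if a joint passes its speed limit or range.

## Working session

There is one attempt and no reset: what is moved stays moved. The work goes in short steps, Python scripts to look and compute and a shell command to move; the robot and the scene stay as the last step left them, time stands still between calls to the robot, and variables do not carry over. Pictures are saved under pics/ and viewed, about 12 in all and at most 16, crops included, and the job is handed in when it is done.

```bash
ls; mkdir -p pics; python3 - <<'E'
from plant import r
import cv2,numpy as np
s=r.get_state();print({k:np.round(v,3) for k,v in s.items()})
for n in("scene","side"):
    p,d=r.capture(n);cv2.imwrite(f"pics/{n}0.png",p[:,:,::-1]);np.savez(f"{n}0.npz",p=p,d=d)
    i=r.camera_info(n);print(n,np.round(i["mtx"],2),np.round(i["pose"],4))
a=cv2.imread("pics/scene0.png")
E
```

```text
pics
{'time_s': np.float64(0.0), 'joints': array([ 1.6507e+01,  2.0591e+01,  6.3400e-01, -2.1000e-02, -7.0137e+01,
       -1.6507e+01]), 'qd': array([-0.049,  0.001,  0.002, -0.011,  0.044, -0.033]), 'joint_torque': array([-1.0000e-03, -5.8273e+01,  2.9306e+01,  6.9970e+00,  7.0000e-03,
       -0.0000e+00]), 'tcp_pos': array([ 0.675, -0.   ,  0.237]), 'eef_rot': array([ 1.79904e+02, -8.00000e-03, -9.00070e+01]), 'contact_force': array([ 0.852,  0.126, -0.329]), 'moment': array([-0.027,  0.051,  0.007]), 'gripper_width': np.float64(0.088)}
scene [[389.29   0.   320.17]
 [  0.   389.29 199.77]
 [  0.     0.     1.  ]] [[-0.3701  0.5512 -0.7478  1.0866]
 [ 0.9287  0.1996 -0.3124  0.2919]
 [-0.0229 -0.8102 -0.5858  0.5452]
 [ 0.      0.      0.      1.    ]]
side [[402.56   0.   319.44]
 [  0.   402.56 201.78]
 [  0.     0.     1.  ]] [[-0.9994 -0.0156  0.0304  0.4865]
 [-0.0336  0.6101 -0.7916  0.7694]
 [-0.0062 -0.7921 -0.6103  0.6914]
 [ 0.      0.      0.      1.    ]]
```

View pics/scene0.png

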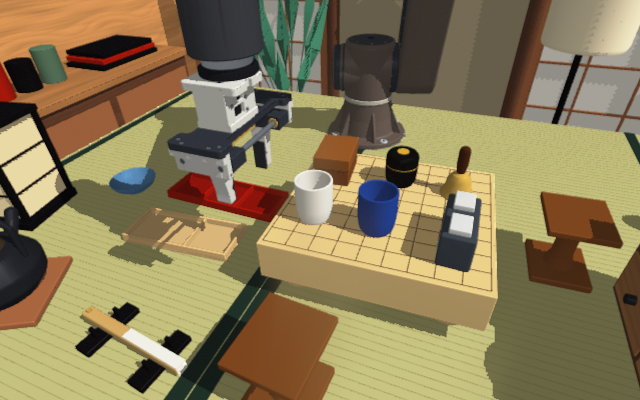

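View pics/side0.png

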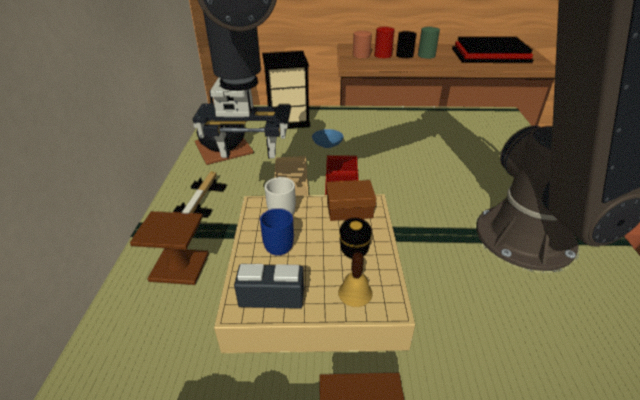

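The scene view shows the board: white cup (313,197), blue cup (378,208), clock (460,235), piece box (336,160), caddy (402,167) and bell (458,180). The trays are at (228,195) red and (185,235) wood. Next I fuse the depth from both views into a top view.

```bash
cat > h.py <<'E'
import numpy as np,cv2
def cloud(r,n,p,d):
    i=r.camera_info(n);K=i["mtx"];T=i["pose"];v,u=np.nonzero(d>0);z=d[v,u]
    X=np.c_[(u-K[0,2])/K[0,0]*z,(v-K[1,2])/K[1,1]*z,z]@T[:3,:3].T+T[:3,3]
    return X,p[v,u]
E
python3 - <<'E'
from plant import r
from h import *
P=[];C=[]
for n in("scene","side"):
    f=np.load(f"{n}0.npz");X,c=cloud(r,n,f["p"],f["d"]);P.append(X);C.append(c)
    m=(abs(X[:,2]-.125)<.006)&(X[:,1]>.02)&(X[:,1]<.6)&(X[:,0]>.2)&(X[:,0]<.9)
    print(n,"board",m.sum(),X[m,2].mean(),cv2.minAreaRect(X[m,:2].astype('f4')*1000))
P=np.vstack(P);C=np.vstack(C)
m=(P[:,2]<.23)&(P[:,2]>-.02);P=P[m];C=C[m];o=np.argsort(P[:,2]);P=P[o];C=C[o]
# top view: col = (y+0.35)/2mm..., row = (0.85-x)
im=np.zeros((350,500,3),'u1');u=((.55-P[:,1])/.002).astype(int);v=((.9-P[:,0])/.002).astype(int)
k=(u>=0)&(u<500)&(v>=0)&(v<350);im[v[k],u[k]]=C[k][:,::-1];
cv2.imwrite("pics/top.png",cv2.resize(im,(800,560),interpolation=0))
np.savez("c0.npz",P=P,C=C)
E
```

```text
scene board 25734 0.12490410064368292 ((622.2476806640625, 287.6340026855469), (553.3177490234375, 535.2900390625), 0.47070643305778503)
side board 18978 0.12450563139585462 ((623.2091064453125, 255.3048095703125), (552.8165893554688, 470.30352783203125), 0.0979144498705864)
```

View pics/top.png

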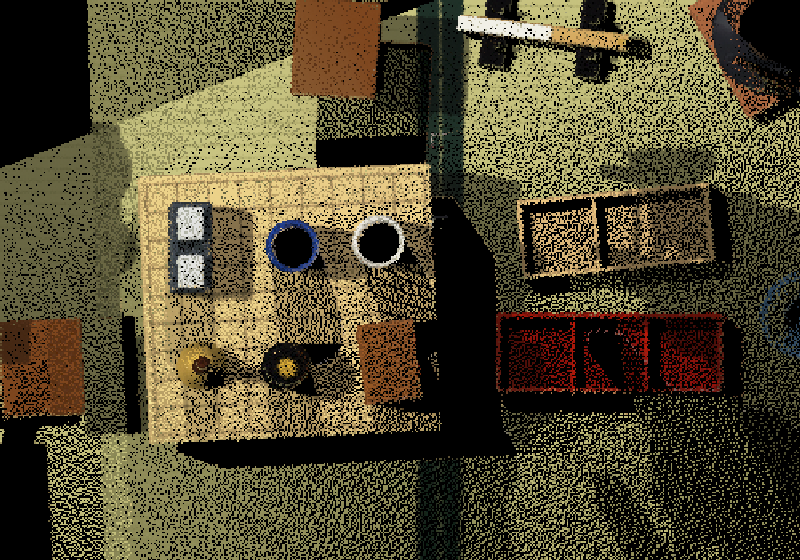

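The top view (1.25 mm per px) shows the upper row, left to right: clock (190,247), blue cup (293,246), white cup (378,241). The lower row is bell (195,365), caddy (287,366), box (390,360). The wood tray is at (617,230) with its square part on the left (+y), and the red tray is at (610,353). Now I measure them.

```bash
cat > meas.py <<'E'
from h import *
def circ(Q):
    A=np.c_[2*Q,np.ones(len(Q))];s=np.linalg.lstsq(A,(Q**2).sum(1),rcond=None)[0]
    return s[:2],np.sqrt(s[2]+s[0]**2+s[1]**2)
E
python3 - <<'E'
from meas import *
f=np.load("c0.npz");P=f["P"];C=f["C"].astype(int)
def sel(u,v,w,h,z0,z1):
    x=.9-v*.00125;y=.55-u*.00125
    m=(abs(P[:,0]-x)<h)&(abs(P[:,1]-y)<w)&(P[:,2]>z0)&(P[:,2]<z1);return P[m]
for n,u,v,z0,z1 in(("blue",293,246,.17,.203),("white",378,241,.17,.203),("caddy",287,366,.142,.185),("bell mouth",197,365,.127,.136),("bell handle",200,365,.187,.212)):
    Q=sel(u,v,.042,.042,z0,z1)
    for _ in range(4):
        c,R=circ(Q[:,:2]);e=np.linalg.norm(Q[:,:2]-c,axis=1)-R
        if 'cup' in n or n in("blue","white"): Q=Q[e>-.002]
        else: Q=Q[abs(e)<.003]
    print(n,len(Q),c.round(4),R.round(4))
for n,u,v,w,h,z0,z1 in(("clock",190,247,.04,.075,.15,.2),("box",390,360,.06,.065,.14,.187)):
    Q=sel(u,v,w,h,z0,z1);print(n,len(Q),Q[:,2].max(),cv2.minAreaRect((Q[:,:2]*1000).astype('f4')))
for n,u,v,w,h in(("wood",617,230,.13,.065),("red",610,353,.152,.057)):
    Q=sel(u,v,w,h,.014,.024);print(n,len(Q),cv2.minAreaRect((Q[:,:2]*1000).astype('f4')))
Q=sel(286,303,.2,.19,.12,.13);print("board",cv2.minAreaRect((Q[:,:2]*1000).astype('f4')))
print("stools",sel(335,50,.05,.05,.03,.4)[:,2].max(),sel(40,365,.05,.05,.03,.4)[:,2].max())
E
```

```text
blue 1912 [0.5932 0.1855] 0.0302
white 1671 [0.5988 0.0778] 0.0301
caddy 1116 [0.4406 0.1917] 0.0297
bell mouth 280 [0.4428 0.298 ] 0.0279
bell handle 275 [0.4427 0.2979] 0.0096
clock 4744 0.1970008819931603 ((591.0137939453125, 312.2823486328125), (113.92176818847656, 53.66764450073242), 0.13813276588916779)
box 3124 0.18561722635531597 ((447.5035095214844, 63.86102294921875), (102.8866958618164, 74.40985870361328), 6.953698635101318)
wood 1276 ((611.2564697265625, -220.23980712890625), (100.49820709228516, 242.49098205566406), 5.277526378631592)
red 1095 ((458.8975524902344, -212.5695037841797), (285.516845703125, 102.21292877197266), 89.95511627197266)
board ((520.7426147460938, 188.23919677734375), (335.75860595703125, 366.499267578125), 2.842068672180176)
stools 0.12795778718900286 0.12814897952764992
```

Every measured size agrees with the given one to within 4 mm. With the tool yaw at -90, tool x is world -y, tool y is world -x, and z is down. First I move above the white cup.

```bash
python3 -m inch '[{"x":-0.8,"y":0.76,"z":0,"yaw":0},{"x":-0.8,"y":0.76,"z":0,"yaw":0},{"x":-0.8,"y":0.76,"z":0,"yaw":0},{"x":-0.72,"y":0.76,"z":0,"yaw":0},{"x":0,"y":0,"z":0,"yaw":0}]' 1 20
python3 -m inch '[{"x":0,"y":0,"z":0,"yaw":0}]'
```

```text
time_s: 0.52
tcp_pos: [0.5951, 0.0786, 0.2325]
eef_rot: [179.5, -0.1, -90.3]
contact_force: [-0.8, -0.5, 0.1]
gripper_width: 0.0871
time_s: 0.6
tcp_pos: [0.5943, 0.0794, 0.2324]
eef_rot: [179.5, -0.1, -90.2]
contact_force: [0.3, -0.1, 0.6]
gripper_width: 0.0879
```

```bash
python3 -m inch '[{"x":0.06,"y":-0.18,"z":0.6,"yaw":0},{"x":0,"y":0,"z":0.8,"yaw":0},{"x":0,"y":0,"z":0.6,"yaw":0},{"x":0,"y":0,"z":0.3,"yaw":0},{"x":0,"y":0,"z":0,"yaw":0}]'
python3 - <<'E'
from plant import r
import cv2
p,d=r.capture("wrist");q,d=r.capture("side");cv2.imwrite("pics/w1.png",cv2.hconcat([p[:,120:520,::-1],q[100:300,200:400,::-1].repeat(2,0).repeat(2,1)]))
E
```

```text
time_s: 1.02
tcp_pos: [0.6003, 0.077, 0.1736]
eef_rot: [179.7, -0.1, -90.2]
contact_force: [-0.0, -1.1, -0.3]
gripper_width: 0.0875
```

View pics/w1.png

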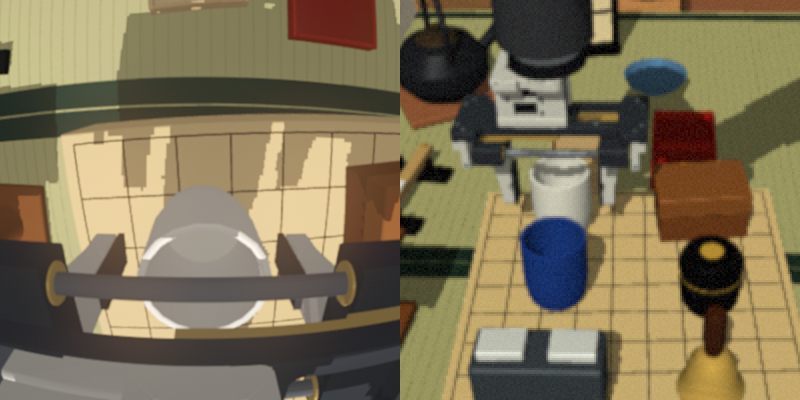

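The cup (wrist view 205,280) sits centred between the open fingers (100 and 300). Close and lift.

```bash
N='' ; python3 -m inch '[{"z":0},{"z":0},{"z":0},{"z":0},{"z":0}]' -1 25
python3 -m inch '[{"z":0},{"z":0},{"z":0}]'
python3 -m inch '[{"z":-0.4},{"z":-0.8},{"z":-0.8},{"z":-0.4},{"z":0}]'
```

```text
validation failed for argument at $[0]...
validation failed for argument at $[0]...
validation failed for argument at $[0]...
```

```bash
python3 -m inch '[{"x":0,"y":0,"z":0,"yaw":0},{"x":0,"y":0,"z":0,"yaw":0},{"x":0,"y":0,"z":0,"yaw":0},{"x":0,"y":0,"z":0,"yaw":0},{"x":0,"y":0,"z":0,"yaw":0}]' -1 25
python3 -m inch '[{"x":0,"y":0,"z":0,"yaw":0},{"x":0,"y":0,"z":0,"yaw":0},{"x":0,"y":0,"z":0,"yaw":0}]'
python3 -m inch '[{"x":0,"y":0,"z":-0.4,"yaw":0},{"x":0,"y":0,"z":-0.7,"yaw":0},{"x":0,"y":0,"z":-0.7,"yaw":0},{"x":0,"y":0,"z":-0.5,"yaw":0},{"x":0,"y":0,"z":0,"yaw":0}]'
```

```text
time_s: 1.53
tcp_pos: [0.6028, 0.0772, 0.1787]
eef_rot: [-180.0, 0.0, -90.2]
contact_force: [0.7, -0.3, -1.5]
gripper_width: 0.0645
time_s: 1.78
tcp_pos: [0.6025, 0.0773, 0.1787]
eef_rot: [-180.0, 0.0, -90.2]
contact_force: [0.1, -0.3, -1.8]
gripper_width: 0.064
time_s: 2.2
tcp_pos: [0.6017, 0.0769, 0.2392]
eef_rot: [179.8, -0.1, -90.2]
contact_force: [0.4, 0.0, -2.2]
gripper_width: 0.0641
```

```bash
python3 -m inch '[{"x":0.5,"y":0.1,"z":0,"yaw":0},{"x":0.95,"y":0.2,"z":0,"yaw":0},{"x":0.95,"y":0.36,"z":0,"yaw":0},{"x":0.95,"y":0.36,"z":0,"yaw":0},{"x":0.95,"y":0.36,"z":0,"yaw":0}]'
python3 -m inch '[{"x":0.95,"y":0.36,"z":0,"yaw":0},{"x":0.95,"y":0.36,"z":0,"yaw":0},{"x":0.95,"y":0.4,"z":0,"yaw":0},{"x":0.95,"y":0.4,"z":0,"yaw":0},{"x":0.95,"y":0.4,"z":0,"yaw":0}]'
python3 -m inch '[{"x":0.95,"y":0.4,"z":0,"yaw":0},{"x":0.95,"y":0.4,"z":0,"yaw":0},{"x":0.95,"y":0.4,"z":0,"yaw":0},{"x":0.95,"y":0.4,"z":0,"yaw":0},{"x":0.5,"y":0.2,"z":0,"yaw":0}]'
python3 -m inch '[{"x":0,"y":0,"z":0,"yaw":0},{"x":0,"y":0,"z":0,"yaw":0}]'
```

```text
time_s: 2.62
tcp_pos: [0.5665, -0.031, 0.2382]
eef_rot: [179.8, 0.0, -89.8]
contact_force: [-0.4, -0.3, -2.7]
gripper_width: 0.0645
time_s: 3.03
tcp_pos: [0.5129, -0.1569, 0.2356]
eef_rot: [179.6, 0.0, -89.8]
contact_force: [1.1, -0.7, -1.7]
gripper_width: 0.0643
time_s: 3.45
tcp_pos: [0.4607, -0.2719, 0.2334]
eef_rot: [179.4, 0.1, -89.9]
contact_force: [0.8, 0.1, -2.4]
gripper_width: 0.0639
time_s: 3.62
tcp_pos: [0.4579, -0.2747, 0.2324]
eef_rot: [179.3, 0.1, -90.1]
contact_force: [0.3, -0.2, -1.5]
gripper_width: 0.0639
```

```bash
python3 -m inch '[{"x":0.6,"y":-0.05,"z":0.3,"yaw":0},{"x":0.6,"y":0,"z":0.8,"yaw":0},{"x":0,"y":0,"z":1,"yaw":0},{"x":0,"y":0,"z":1,"yaw":0},{"x":0,"y":0,"z":1,"yaw":0}]'
python3 -m inch '[{"x":0,"y":0,"z":1,"yaw":0},{"x":0,"y":0,"z":0.5,"yaw":0},{"x":0,"y":0,"z":0.2,"yaw":0},{"x":0,"y":0,"z":0,"yaw":0},{"x":0,"y":0,"z":0,"yaw":0}]'
```

```text
time_s: 4.03
tcp_pos: [0.4625, -0.3053, 0.1321]
eef_rot: [-180.0, -0.1, -90.0]
contact_force: [0.5, 0.8, -2.8]
gripper_width: 0.0643
time_s: 4.45
tcp_pos: [0.4599, -0.3012, 0.0816]
eef_rot: [179.5, 0.1, -89.9]
contact_force: [0.5, -0.1, -1.8]
gripper_width: 0.0639
```

```bash
python3 -m inch '[{"x":0.14,"y":0,"z":0.3,"yaw":0},{"x":0,"y":0,"z":0.3,"yaw":0},{"x":0,"y":0,"z":0.15,"yaw":0},{"x":0,"y":0,"z":0,"yaw":0},{"x":0,"y":0,"z":0,"yaw":0}]'
```

```text
time_s: 4.87
tcp_pos: [0.4627, -0.3053, 0.0646]
eef_rot: [179.8, -0.0, -89.8]
contact_force: [0.5, 0.0, -1.4]
gripper_width: 0.0643
```

```bash
python3 -m inch '[{"x":0,"y":0.1,"z":0.1,"yaw":0},{"x":0,"y":0,"z":0.08,"yaw":0},{"x":0,"y":0,"z":0,"yaw":0},{"x":0,"y":0,"z":0,"yaw":0}]'
```

```text
time_s: 5.2
tcp_pos: [0.4601, -0.3056, 0.0605]
eef_rot: [179.9, -0.1, -89.8]
contact_force: [0.0, -0.6, -1.2]
gripper_width: 0.0642
```

```bash
python3 -m inch '[{"x":0,"y":0,"z":0,"yaw":0},{"x":0,"y":0,"z":0,"yaw":0},{"x":0,"y":0,"z":0,"yaw":0},{"x":0,"y":0,"z":0,"yaw":0},{"x":0,"y":0,"z":-0.3,"yaw":0}]' 1
python3 -m inch '[{"x":0,"y":0,"z":-1,"yaw":0},{"x":0,"y":0,"z":-1,"yaw":0},{"x":0,"y":0,"z":-1,"yaw":0},{"x":0,"y":0,"z":-1,"yaw":0},{"x":0,"y":0,"z":-1,"yaw":0}]'
python3 -m inch '[{"x":0,"y":0,"z":-1,"yaw":0},{"x":0,"y":0,"z":-0.9,"yaw":0},{"x":-0.5,"y":0,"z":-0.4,"yaw":0},{"x":-1,"y":0,"z":0,"yaw":0},{"x":-1,"y":0,"z":0,"yaw":0}]'
```

```text
time_s: 5.62
tcp_pos: [0.4604, -0.3058, 0.0684]
eef_rot: [179.9, -0.1, -89.8]
contact_force: [-0.3, 0.2, 0.5]
gripper_width: 0.0866
time_s: 6.03
tcp_pos: [0.4578, -0.3048, 0.1965]
eef_rot: [179.4, 0.1, -89.8]
contact_force: [-0.3, -0.3, -0.4]
gripper_width: 0.0876
time_s: 6.45
tcp_pos: [0.4597, -0.2439, 0.2667]
eef_rot: [-179.9, -0.2, -90.0]
contact_force: [0.2, 0.4, -0.9]
gripper_width: 0.0875
```

```bash
python3 - <<'E'
from plant import r
import cv2
q,d=r.capture("scene");cv2.imwrite("pics/s2.png",q[100:280,80:440,::-1].repeat(2,0).repeat(2,1))
E
```

```text
(no output)
```

View pics/s2.png

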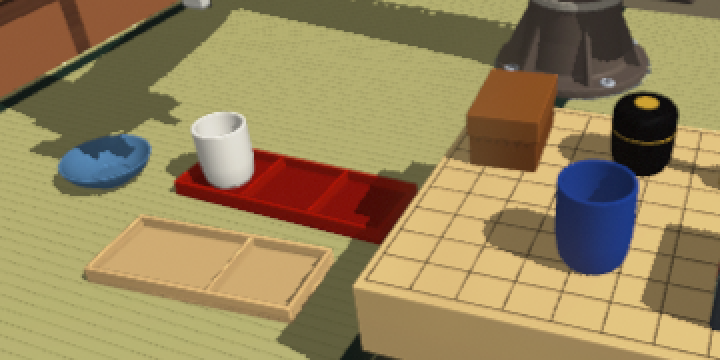

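The white cup (222,150) stands upright in the far end compartment of the red tray. Next is the caddy.

```bash
python3 -m inch '[{"x":-1,"y":0,"z":0,"yaw":0},{"x":-1,"y":0,"z":0,"yaw":0},{"x":-1,"y":0,"z":0,"yaw":0},{"x":-1,"y":0,"z":0,"yaw":0},{"x":-1,"y":0,"z":0,"yaw":0}]'
python3 -m inch '[{"x":-1,"y":0,"z":0,"yaw":0},{"x":-1,"y":0,"z":0,"yaw":0},{"x":-1,"y":0,"z":0,"yaw":0},{"x":-1,"y":0,"z":0,"yaw":0},{"x":-1,"y":0,"z":0,"yaw":0}]'
python3 -m inch '[{"x":-1,"y":0.15,"z":0,"yaw":0},{"x":-1,"y":0.15,"z":0,"yaw":0},{"x":-1,"y":0.15,"z":0,"yaw":0},{"x":-1,"y":0.15,"z":0,"yaw":0},{"x":-1,"y":0.15,"z":0,"yaw":0}]'
python3 -m inch '[{"x":-0.8,"y":0,"z":0,"yaw":0},{"x":-0.3,"y":0,"z":0,"yaw":0},{"x":0,"y":0,"z":0,"yaw":0},{"x":0,"y":0,"z":0,"yaw":0}]'
```

```text
time_s: 6.92
tcp_pos: [0.4568, -0.11, 0.267]
eef_rot: [-179.8, -0.1, -90.2]
contact_force: [0.5, 0.3, 0.2]
gripper_width: 0.0875
time_s: 7.33
tcp_pos: [0.453, 0.0229, 0.2671]
eef_rot: [-179.7, -0.0, -90.1]
contact_force: [-0.0, 0.4, 0.6]
gripper_width: 0.0877
time_s: 7.75
tcp_pos: [0.4296, 0.1553, 0.2672]
eef_rot: [-179.8, 0.0, -90.1]
contact_force: [1.0, 0.3, 0.2]
gripper_width: 0.0874
time_s: 8.08
tcp_pos: [0.4262, 0.1883, 0.267]
eef_rot: [-179.8, 0.1, -89.7]
contact_force: [0.1, 0.0, -0.8]
gripper_width: 0.0874
```

```bash
python3 -m inch '[{"x":-0.14,"y":-0.58,"z":0.5,"yaw":0},{"x":0,"y":0,"z":0.5,"yaw":0},{"x":0,"y":0,"z":0.4,"yaw":0},{"x":0,"y":0,"z":0,"yaw":0},{"x":0,"y":0,"z":0,"yaw":0}]'
```

```text
time_s: 8.5
tcp_pos: [0.4407, 0.1882, 0.2315]
eef_rot: [-179.8, 0.1, -89.9]
contact_force: [0.5, 0.4, 0.9]
gripper_width: 0.0873
```

```bash
python3 -m inch '[{"x":-0.14,"y":0,"z":0.5,"yaw":0},{"x":0,"y":0,"z":0.8,"yaw":0},{"x":0,"y":0,"z":0.8,"yaw":0},{"x":0,"y":0,"z":0.4,"yaw":0},{"x":0,"y":0,"z":0.1,"yaw":0}]'
python3 -m inch '[{"x":0,"y":0,"z":0.1,"yaw":0},{"x":0,"y":0,"z":0,"yaw":0}]'
```

```text
time_s: 8.92
tcp_pos: [0.4427, 0.1907, 0.1687]
eef_rot: [-179.4, 0.4, -90.0]
contact_force: [-0.1, 0.6, -0.2]
gripper_width: 0.0876
time_s: 9.08
tcp_pos: [0.4427, 0.1902, 0.1667]
eef_rot: [-179.4, 0.3, -90.0]
contact_force: [0.6, 0.2, 0.4]
gripper_width: 0.0877
```

```bash
python3 -m inch '[{"x":0,"y":0,"z":0.2,"yaw":0},{"x":0,"y":0,"z":0,"yaw":0}]'
python3 -m inch '[{"x":0,"y":0,"z":0,"yaw":0},{"x":0,"y":0,"z":0,"yaw":0},{"x":0,"y":0,"z":0,"yaw":0},{"x":0,"y":0,"z":0,"yaw":0},{"x":0,"y":0,"z":0,"yaw":0}]' -1 25
python3 -m inch '[{"x":0,"y":0,"z":0,"yaw":0},{"x":0,"y":0,"z":0,"yaw":0},{"x":0,"y":0,"z":0,"yaw":0},{"x":0,"y":0,"z":0,"yaw":0}]'
python3 -m inch '[{"x":0,"y":0,"z":-0.5,"yaw":0},{"x":0,"y":0,"z":-0.8,"yaw":0},{"x":0,"y":0,"z":-0.9,"yaw":0},{"x":0,"y":0,"z":-0.9,"yaw":0},{"x":0,"y":0,"z":-0.5,"yaw":0}]'
python3 -m inch '[{"x":0,"y":0,"z":0,"yaw":0},{"x":0,"y":0,"z":0,"yaw":0}]'
```

```text
time_s: 9.25
tcp_pos: [0.4435, 0.1906, 0.163]
eef_rot: [-179.3, 0.4, -90.0]
contact_force: [-0.3, -0.5, -0.6]
gripper_width: 0.0874
time_s: 9.67
tcp_pos: [0.4443, 0.1913, 0.1647]
eef_rot: [-179.2, 0.5, -90.0]
contact_force: [-0.1, 0.2, -1.7]
gripper_width: 0.0607
time_s: 10.0
tcp_pos: [0.4442, 0.1913, 0.1646]
eef_rot: [-179.2, 0.5, -90.0]
contact_force: [-0.2, 0.4, -0.4]
gripper_width: 0.0604
time_s: 10.42
tcp_pos: [0.4403, 0.1883, 0.2533]
eef_rot: [-179.7, 0.1, -90.1]
contact_force: [-0.0, 0.8, -2.1]
gripper_width: 0.0606
time_s: 10.58
tcp_pos: [0.4411, 0.1891, 0.2557]
eef_rot: [-179.5, 0.3, -90.1]
contact_force: [-0.6, 0.3, -1.5]
gripper_width: 0.0606
```

```bash
python3 -m inch '[{"x":0.5,"y":0,"z":0,"yaw":0},{"x":1,"y":0,"z":0,"yaw":0},{"x":1,"y":-0.05,"z":0,"yaw":0},{"x":1,"y":-0.05,"z":0,"yaw":0},{"x":1,"y":-0.05,"z":0,"yaw":0}]'
python3 -m inch '[{"x":1,"y":-0.05,"z":0,"yaw":0},{"x":1,"y":-0.05,"z":0,"yaw":0},{"x":1,"y":-0.05,"z":0,"yaw":0},{"x":1,"y":-0.05,"z":0,"yaw":0},{"x":1,"y":-0.05,"z":0,"yaw":0}]'
python3 -m inch '[{"x":1,"y":-0.05,"z":0,"yaw":0},{"x":1,"y":-0.05,"z":0,"yaw":0},{"x":1,"y":-0.05,"z":0,"yaw":0},{"x":1,"y":-0.05,"z":0,"yaw":0},{"x":0.5,"y":0,"z":0,"yaw":0}]'
python3 -m inch '[{"x":0.2,"y":0,"z":0,"yaw":0},{"x":0,"y":0,"z":0,"yaw":0},{"x":0,"y":0,"z":0,"yaw":0}]'
```

```text
time_s: 11.0
tcp_pos: [0.4423, 0.0739, 0.2489]
eef_rot: [-179.9, 0.1, -89.7]
contact_force: [0.7, 0.3, -1.8]
gripper_width: 0.0606
time_s: 11.42
tcp_pos: [0.4436, -0.0601, 0.2418]
eef_rot: [179.5, 0.0, -89.7]
contact_force: [1.1, -0.3, -1.8]
gripper_width: 0.0606
time_s: 11.83
tcp_pos: [0.4429, -0.1816, 0.2346]
eef_rot: [178.9, 0.0, -89.8]
contact_force: [0.6, -0.1, -1.4]
gripper_width: 0.0608
time_s: 12.08
tcp_pos: [0.4396, -0.1898, 0.2306]
eef_rot: [178.5, 0.1, -90.1]
contact_force: [0.1, 0.9, -1.6]
gripper_width: 0.0604
```

```bash
python3 -m inch '[{"x":0.45,"y":-0.4,"z":0.4,"yaw":0},{"x":0.45,"y":-0.38,"z":0.8,"yaw":0},{"x":0,"y":0,"z":0.9,"yaw":0},{"x":0,"y":0,"z":0.9,"yaw":0},{"x":0,"y":0,"z":0.9,"yaw":0}]'
python3 -m inch '[{"x":0,"y":0,"z":0.9,"yaw":0},{"x":0,"y":0,"z":0.5,"yaw":0},{"x":0,"y":0,"z":0.2,"yaw":0},{"x":0,"y":0,"z":0,"yaw":0},{"x":0,"y":0,"z":0,"yaw":0}]'
```

```text
time_s: 12.5
tcp_pos: [0.4608, -0.2099, 0.1336]
eef_rot: [179.1, 0.0, -89.8]
contact_force: [-0.2, -0.9, -2.5]
gripper_width: 0.0609
time_s: 12.92
tcp_pos: [0.4569, -0.2051, 0.0869]
eef_rot: [178.6, 0.1, -89.6]
contact_force: [-0.5, 0.2, -0.8]
gripper_width: 0.0601
```

```bash
python3 -m inch '[{"x":0.15,"y":0,"z":0.4,"yaw":0},{"x":0.1,"y":0,"z":0.6,"yaw":0},{"x":0,"y":0,"z":0.2,"yaw":0},{"x":0,"y":0,"z":0.05,"yaw":0},{"x":0,"y":0,"z":0,"yaw":0}]'
python3 -m inch '[{"x":0,"y":0,"z":0,"yaw":0},{"x":0,"y":0,"z":0,"yaw":0}]'
```

```text
time_s: 13.33
tcp_pos: [0.4598, -0.2113, 0.0576]
eef_rot: [179.1, 0.0, -89.4]
contact_force: [-0.3, 0.5, -2.5]
gripper_width: 0.0603
time_s: 13.5
tcp_pos: [0.4604, -0.2115, 0.0585]
eef_rot: [179.2, 0.0, -89.4]
contact_force: [-0.3, -0.0, -1.8]
gripper_width: 0.0609
```

```bash
python3 -m inch '[{"x":0,"y":0,"z":0.2,"yaw":0},{"x":0,"y":0,"z":0.2,"yaw":0},{"x":0,"y":0,"z":0.05,"yaw":0},{"x":0,"y":0,"z":0,"yaw":0},{"x":0,"y":0,"z":0,"yaw":0}]'
```

```text
time_s: 13.92
tcp_pos: [0.4611, -0.2115, 0.0474]
eef_rot: [179.3, 0.0, -89.4]
contact_force: [0.8, -0.3, -2.2]
gripper_width: 0.0604
```

```bash
python3 -m inch '[{"x":0,"y":0,"z":0.06,"yaw":0},{"x":0,"y":0,"z":0,"yaw":0}]'
python3 -m inch '[{"x":0,"y":0,"z":0,"yaw":0},{"x":0,"y":0,"z":0,"yaw":0},{"x":0,"y":0,"z":0,"yaw":0},{"x":0,"y":0,"z":0,"yaw":0},{"x":0,"y":0,"z":-0.3,"yaw":0}]' 1
python3 -m inch '[{"x":0,"y":0,"z":-1,"yaw":0},{"x":0,"y":0,"z":-1,"yaw":0},{"x":0,"y":0,"z":-1,"yaw":0},{"x":0,"y":0,"z":-1,"yaw":0},{"x":0,"y":0,"z":-1,"yaw":0}]'
python3 -m inch '[{"x":0,"y":-0.2,"z":-1,"yaw":0},{"x":0,"y":-0.4,"z":-0.9,"yaw":0},{"x":-0.5,"y":-0.4,"z":-0.4,"yaw":0},{"x":-1,"y":-0.4,"z":0,"yaw":0},{"x":-1,"y":-0.4,"z":0,"yaw":0}]'
python3 -m inch '[{"x":-1,"y":-0.35,"z":0,"yaw":0},{"x":-1,"y":-0.35,"z":0,"yaw":0},{"x":-1,"y":-0.35,"z":0,"yaw":0},{"x":-1,"y":-0.35,"z":0,"yaw":0},{"x":-1,"y":-0.35,"z":0,"yaw":0}]'
python3 -m inch '[{"x":-1,"y":-0.3,"z":0,"yaw":0},{"x":-1,"y":-0.3,"z":0,"yaw":0},{"x":-1,"y":-0.3,"z":0,"yaw":0},{"x":-1,"y":-0.3,"z":0,"yaw":0},{"x":-1,"y":-0.3,"z":0,"yaw":0}]'
python3 -m inch '[{"x":-0.5,"y":0,"z":0,"yaw":0},{"x":0,"y":0,"z":0,"yaw":0},{"x":0,"y":0,"z":0,"yaw":0}]'
```

```text
time_s: 14.08
tcp_pos: [0.4613, -0.2117, 0.0462]
eef_rot: [179.3, -0.0, -89.4]
contact_force: [0.6, -0.4, -1.0]
gripper_width: 0.0606
time_s: 14.5
tcp_pos: [0.4612, -0.2116, 0.0532]
eef_rot: [179.3, 0.0, -89.4]
contact_force: [-0.7, -0.5, -0.2]
gripper_width: 0.0856
time_s: 14.92
tcp_pos: [0.4594, -0.2113, 0.1812]
eef_rot: [178.7, 0.1, -89.4]
contact_force: [0.5, 0.5, -0.9]
gripper_width: 0.0877
time_s: 15.33
tcp_pos: [0.5067, -0.1505, 0.2525]
eef_rot: [179.5, -0.1, -89.7]
contact_force: [0.8, 0.3, -0.2]
gripper_width: 0.0877
time_s: 15.75
tcp_pos: [0.5511, -0.02, 0.2577]
eef_rot: [179.9, -0.0, -89.8]
contact_force: [-0.2, 0.2, -0.9]
gripper_width: 0.0875
time_s: 16.17
tcp_pos: [0.5884, 0.1117, 0.2619]
eef_rot: [-179.9, 0.0, -89.8]
contact_force: [0.7, 0.0, -0.2]
gripper_width: 0.0879
time_s: 16.42
tcp_pos: [0.5889, 0.1293, 0.2626]
eef_rot: [-179.9, 0.1, -89.5]
contact_force: [-0.1, -0.7, 0.2]
gripper_width: 0.0875
```

```bash
python3 -m inch '[{"x":-0.7,"y":-0.1,"z":0,"yaw":0},{"x":-0.9,"y":-0.07,"z":0,"yaw":0},{"x":-0.6,"y":0,"z":0.1,"yaw":0},{"x":0,"y":0,"z":0.3,"yaw":0},{"x":0,"y":0,"z":0.2,"yaw":0}]'
python3 -m inch '[{"x":0,"y":0,"z":0,"yaw":0},{"x":0,"y":0,"z":0,"yaw":0}]'
```

```text
time_s: 16.83
tcp_pos: [0.5923, 0.1838, 0.2496]
eef_rot: [-179.8, 0.1, -89.7]
contact_force: [0.2, -0.4, 0.3]
gripper_width: 0.0876
time_s: 17.0
tcp_pos: [0.5914, 0.1827, 0.248]
eef_rot: [-179.9, 0.1, -89.7]
contact_force: [0.1, -0.1, 0.8]
gripper_width: 0.088
```

```bash
python3 -m inch '[{"x":-0.1,"y":-0.05,"z":0.5,"yaw":0},{"x":0,"y":0,"z":0.8,"yaw":0},{"x":0,"y":0,"z":0.8,"yaw":0},{"x":0,"y":0,"z":0.5,"yaw":0},{"x":0,"y":0,"z":0.2,"yaw":0}]'
python3 -m inch '[{"x":0,"y":0,"z":0,"yaw":0},{"x":0,"y":0,"z":0,"yaw":0}]'
```

```text
time_s: 17.42
tcp_pos: [0.594, 0.183, 0.1763]
eef_rot: [-179.7, 0.2, -89.9]
contact_force: [-0.6, -0.5, -0.2]
gripper_width: 0.0877
time_s: 17.58
tcp_pos: [0.5933, 0.1818, 0.1744]
eef_rot: [-179.8, 0.1, -89.9]
contact_force: [-0.4, 0.7, -0.3]
gripper_width: 0.0876
```

```bash
python3 -m inch '[{"x":-0.14,"y":0,"z":0,"yaw":0},{"x":0,"y":0,"z":0,"yaw":0}]'
python3 -m inch '[{"x":0,"y":0,"z":0,"yaw":0},{"x":0,"y":0,"z":0,"yaw":0},{"x":0,"y":0,"z":0,"yaw":0},{"x":0,"y":0,"z":0,"yaw":0},{"x":0,"y":0,"z":0,"yaw":0}]' -1 25
python3 -m inch '[{"x":0,"y":0,"z":0,"yaw":0},{"x":0,"y":0,"z":0,"yaw":0},{"x":0,"y":0,"z":0,"yaw":0},{"x":0,"y":0,"z":0,"yaw":0}]'
python3 -m inch '[{"x":0,"y":0,"z":-0.5,"yaw":0},{"x":0,"y":0,"z":-0.8,"yaw":0},{"x":0,"y":0,"z":-0.9,"yaw":0},{"x":0,"y":0,"z":-0.9,"yaw":0},{"x":0,"y":0,"z":-0.5,"yaw":0}]'
python3 -m inch '[{"x":0.2,"y":0,"z":0,"yaw":0},{"x":0.6,"y":0.1,"z":0,"yaw":0},{"x":1,"y":0.2,"z":0,"yaw":0},{"x":1,"y":0.3,"z":0,"yaw":0},{"x":1,"y":0.4,"z":0,"yaw":0}]'
```

```text
time_s: 17.75
tcp_pos: [0.5939, 0.1854, 0.1755]
eef_rot: [-179.8, 0.1, -90.0]
contact_force: [0.3, 0.3, 0.8]
gripper_width: 0.0878
time_s: 18.17
tcp_pos: [0.5949, 0.1864, 0.1783]
eef_rot: [-179.6, 0.2, -89.9]
contact_force: [0.0, 0.2, -1.5]
gripper_width: 0.0629
time_s: 18.5
tcp_pos: [0.5948, 0.1865, 0.1782]
eef_rot: [-179.6, 0.3, -89.9]
contact_force: [-0.8, -0.7, -1.0]
gripper_width: 0.0628
time_s: 18.92
tcp_pos: [0.591, 0.1845, 0.265]
eef_rot: [179.8, -0.1, -90.0]
contact_force: [0.3, 0.1, -1.6]
gripper_width: 0.0628
time_s: 19.33
tcp_pos: [0.5658, 0.0886, 0.2629]
eef_rot: [179.8, 0.0, -89.7]
contact_force: [0.4, -0.2, -2.0]
gripper_width: 0.063
```

```bash
python3 -m inch '[{"x":1,"y":0.5,"z":0,"yaw":0},{"x":1,"y":0.5,"z":0,"yaw":0},{"x":1,"y":0.5,"z":0,"yaw":0},{"x":1,"y":0.5,"z":0,"yaw":0},{"x":1,"y":0.5,"z":0,"yaw":0}]'
python3 -m inch '[{"x":1,"y":0.5,"z":0,"yaw":0},{"x":0.9,"y":0.4,"z":0,"yaw":0},{"x":0.4,"y":0.2,"z":0,"yaw":0},{"x":0,"y":0,"z":0,"yaw":0},{"x":0,"y":0,"z":0,"yaw":0}]'
```

```text
time_s: 19.75
tcp_pos: [0.4952, -0.0465, 0.2557]
eef_rot: [179.2, -0.1, -89.8]
contact_force: [1.1, -0.3, -1.4]
gripper_width: 0.063
time_s: 20.17
tcp_pos: [0.4575, -0.1133, 0.2508]
eef_rot: [178.7, -0.1, -90.2]
contact_force: [-0.0, 0.0, -1.8]
gripper_width: 0.0627
```

```bash
python3 -m inch '[{"x":0.2,"y":0,"z":0.5,"yaw":0},{"x":0.1,"y":0,"z":0.8,"yaw":0},{"x":0,"y":0,"z":1,"yaw":0},{"x":0,"y":0,"z":1,"yaw":0},{"x":0,"y":0,"z":1,"yaw":0}]'
python3 -m inch '[{"x":0,"y":0,"z":0.9,"yaw":0},{"x":0,"y":0,"z":0.5,"yaw":0},{"x":0,"y":0,"z":0.2,"yaw":0},{"x":0,"y":0,"z":0,"yaw":0},{"x":0,"y":0,"z":0,"yaw":0}]'
```

```text
time_s: 20.58
tcp_pos: [0.4601, -0.1195, 0.1435]
eef_rot: [179.4, -0.1, -90.1]
contact_force: [-0.0, -0.2, -3.0]
gripper_width: 0.0631
time_s: 21.0
tcp_pos: [0.4569, -0.117, 0.0948]
eef_rot: [178.7, -0.1, -90.0]
contact_force: [0.4, 0.5, -0.5]
gripper_width: 0.0629
```

```bash
python3 -m inch '[{"x":0.12,"y":0,"z":0.4,"yaw":0},{"x":0,"y":0,"z":0.5,"yaw":0},{"x":0,"y":0,"z":0.2,"yaw":0},{"x":0,"y":0,"z":0,"yaw":0},{"x":0,"y":0,"z":0,"yaw":0}]'
python3 -m inch '[{"x":0,"y":0,"z":0,"yaw":0},{"x":0,"y":0,"z":0,"yaw":0}]'
```

```text
time_s: 21.42
tcp_pos: [0.46, -0.1196, 0.0688]
eef_rot: [179.2, -0.1, -89.8]
contact_force: [0.0, -0.8, -1.1]
gripper_width: 0.0628
time_s: 21.58
tcp_pos: [0.4607, -0.1197, 0.0697]
eef_rot: [179.2, -0.1, -89.8]
contact_force: [-0.0, -0.4, -2.1]
gripper_width: 0.0631
```

```bash
python3 -m inch '[{"x":0,"y":0,"z":0.2,"yaw":0},{"x":0,"y":0,"z":0.15,"yaw":0},{"x":0,"y":0,"z":0.05,"yaw":0},{"x":0,"y":0,"z":0,"yaw":0},{"x":0,"y":0,"z":0,"yaw":0}]'
```

```text
time_s: 22.0
tcp_pos: [0.4615, -0.1197, 0.0599]
eef_rot: [179.4, -0.0, -89.8]
contact_force: [-0.2, -0.1, -2.1]
gripper_width: 0.0629
```

```bash
python3 -m inch '[{"x":0,"y":0,"z":0,"yaw":0},{"x":0,"y":0,"z":0,"yaw":0},{"x":0,"y":0,"z":0,"yaw":0},{"x":0,"y":0,"z":0,"yaw":0},{"x":0,"y":0,"z":-0.3,"yaw":0}]' 1
python3 -m inch '[{"x":0,"y":0,"z":-1,"yaw":0},{"x":0,"y":0,"z":-1,"yaw":0},{"x":0,"y":0,"z":-1,"yaw":0},{"x":0,"y":0,"z":-1,"yaw":0},{"x":0,"y":0,"z":-1,"yaw":0}]'
python3 -m inch '[{"x":0,"y":0,"z":-1,"yaw":0},{"x":0,"y":0,"z":-1,"yaw":0},{"x":-0.5,"y":0,"z":-0.6,"yaw":0},{"x":-1,"y":0,"z":0,"yaw":0},{"x":-1,"y":0,"z":0,"yaw":0}]'
python3 -m inch '[{"x":-1,"y":0,"z":0,"yaw":0},{"x":-1,"y":0,"z":0,"yaw":0},{"x":-1,"y":0,"z":0,"yaw":0},{"x":-1,"y":0,"z":0,"yaw":0},{"x":-1,"y":0,"z":0,"yaw":0}]'
python3 -m inch '[{"x":-1,"y":0,"z":0,"yaw":0},{"x":-1,"y":0,"z":0,"yaw":0},{"x":-1,"y":0,"z":0,"yaw":0},{"x":-1,"y":0,"z":0,"yaw":0},{"x":-0.6,"y":0,"z":0,"yaw":0}]'
python3 -m inch '[{"x":-0.2,"y":0,"z":0,"yaw":0},{"x":0,"y":0,"z":0,"yaw":0},{"x":0,"y":0,"z":0,"yaw":0}]'
```

```text
time_s: 22.42
tcp_pos: [0.4616, -0.1197, 0.0674]
eef_rot: [179.4, -0.1, -89.8]
contact_force: [-0.1, -0.2, -0.4]
gripper_width: 0.0865
time_s: 22.83
tcp_pos: [0.4599, -0.12, 0.1962]
eef_rot: [178.9, -0.1, -89.8]
contact_force: [1.1, 0.1, 0.6]
gripper_width: 0.0877
time_s: 23.25
tcp_pos: [0.4624, -0.0591, 0.2755]
eef_rot: [179.7, -0.1, -90.1]
contact_force: [-0.4, 0.2, -0.6]
gripper_width: 0.0877
time_s: 23.67
tcp_pos: [0.4616, 0.0705, 0.2817]
eef_rot: [-179.8, 0.1, -90.2]
contact_force: [1.7, -0.7, -0.3]
gripper_width: 0.0874
time_s: 24.08
tcp_pos: [0.4602, 0.1921, 0.2867]
eef_rot: [-179.6, 0.3, -90.1]
contact_force: [0.2, -0.1, 1.5]
gripper_width: 0.0876
time_s: 24.33
tcp_pos: [0.4597, 0.1998, 0.2882]
eef_rot: [-179.5, 0.3, -89.9]
contact_force: [0.2, -0.8, 0.4]
gripper_width: 0.0882
```

```bash
python3 -m inch '[{"x":-0.8,"y":0.2,"z":0,"yaw":0},{"x":-1,"y":0.2,"z":0,"yaw":0},{"x":-1,"y":0.2,"z":0.2,"yaw":0},{"x":-0.9,"y":0.1,"z":0.3,"yaw":0},{"x":0,"y":0,"z":0.2,"yaw":0}]'
python3 -m inch '[{"x":0,"y":0,"z":0,"yaw":0},{"x":0,"y":0,"z":0,"yaw":0}]'
python3 - <<'E'
from plant import r
import cv2
p,d=r.capture("wrist");q,d=r.capture("scene");cv2.imwrite("pics/w3.png",cv2.hconcat([p[:,120:520,::-1],q[110:310,80:480,::-1].repeat(2,0)[:400,::1][:, :400]]))
E
```

```text
time_s: 24.75
tcp_pos: [0.4429, 0.2899, 0.274]
eef_rot: [-179.4, 0.5, -90.3]
contact_force: [0.7, -0.7, -0.3]
gripper_width: 0.0876
time_s: 24.92
tcp_pos: [0.4425, 0.2885, 0.2733]
eef_rot: [-179.4, 0.4, -90.3]
contact_force: [-0.2, 0.3, 1.3]
gripper_width: 0.0878
```

View pics/w3.png

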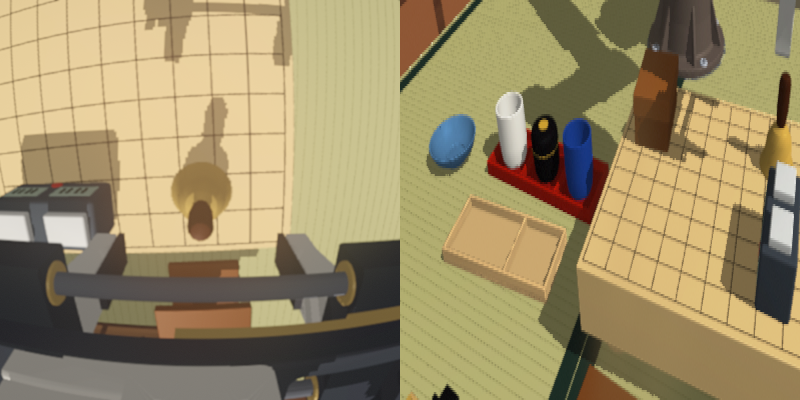

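Both cups and the caddy stand in the red tray at right (vertically stretched crop). In the wrist view the bell handle (200,215) is centred between the jaws. Now I descend to it.

```bash
python3 -m inch '[{"x":-0.4,"y":0,"z":0.1,"yaw":0},{"x":0,"y":0,"z":0.5,"yaw":0},{"x":0,"y":0,"z":0.7,"yaw":0},{"x":0,"y":0,"z":0.5,"yaw":0},{"x":0,"y":0,"z":0.2,"yaw":0}]'
python3 -m inch '[{"x":0,"y":0,"z":0,"yaw":0},{"x":0,"y":0,"z":0,"yaw":0}]'
```

```text
time_s: 25.43
tcp_pos: [0.446, 0.2987, 0.2261]
eef_rot: [-179.1, 0.8, -90.6]
contact_force: [0.2, -0.2, 0.6]
gripper_width: 0.0877
time_s: 25.6
tcp_pos: [0.446, 0.2981, 0.2254]
eef_rot: [-179.2, 0.7, -90.6]
contact_force: [0.7, -0.2, 0.1]
gripper_width: 0.0877
```

```bash
python3 -m inch '[{"x":0,"y":0.12,"z":0.4,"yaw":0.1},{"x":0,"y":0,"z":0.5,"yaw":0},{"x":0,"y":0,"z":0.3,"yaw":0},{"x":0,"y":0,"z":0.1,"yaw":0},{"x":0,"y":0,"z":0,"yaw":0}]'
python3 -m inch '[{"x":0,"y":0,"z":0,"yaw":0},{"x":0,"y":0,"z":0,"yaw":0}]'
```

```text
time_s: 26.02
tcp_pos: [0.4443, 0.2996, 0.1933]
eef_rot: [-179.0, 0.9, -91.1]
contact_force: [0.1, 0.1, 0.4]
gripper_width: 0.0873
time_s: 26.18
tcp_pos: [0.4444, 0.2998, 0.1937]
eef_rot: [-179.0, 0.9, -91.1]
contact_force: [-0.6, -0.8, 0.4]
gripper_width: 0.0876
```

```bash
python3 -m inch '[{"x":0,"y":0,"z":0,"yaw":0},{"x":0,"y":0,"z":0,"yaw":0},{"x":0,"y":0,"z":0,"yaw":0},{"x":0,"y":0,"z":0,"yaw":0},{"x":0,"y":0,"z":0,"yaw":0}]' -1 30
python3 -m inch '[{"x":0,"y":0,"z":0,"yaw":0},{"x":0,"y":0,"z":0,"yaw":0},{"x":0,"y":0,"z":0,"yaw":0},{"x":0,"y":0,"z":0,"yaw":0},{"x":0,"y":0,"z":0,"yaw":0}]'
python3 -m inch '[{"x":0,"y":0,"z":-0.4,"yaw":0},{"x":0,"y":0,"z":-0.7,"yaw":0},{"x":0,"y":0,"z":-0.9,"yaw":0},{"x":0,"y":0,"z":-0.9,"yaw":0},{"x":0,"y":0,"z":-0.5,"yaw":0}]'
python3 -m inch '[{"x":0,"y":0,"z":0,"yaw":0},{"x":0,"y":0,"z":0,"yaw":0}]'
```

```text
time_s: 26.6
tcp_pos: [0.445, 0.3005, 0.1954]
eef_rot: [-178.9, 1.0, -91.1]
contact_force: [0.1, -0.9, 0.1]
gripper_width: 0.0597
time_s: 27.02
tcp_pos: [0.4451, 0.3005, 0.1956]
eef_rot: [-178.8, 1.0, -91.1]
contact_force: [-0.2, -0.1, -0.5]
gripper_width: 0.0266
time_s: 27.43
tcp_pos: [0.4412, 0.2967, 0.2814]
eef_rot: [-179.2, 0.6, -91.2]
contact_force: [1.2, 0.1, -1.3]
gripper_width: 0.019
time_s: 27.6
tcp_pos: [0.4419, 0.2975, 0.2853]
eef_rot: [-179.0, 0.8, -91.2]
contact_force: [0.7, -0.1, -1.5]
gripper_width: 0.019
```

The fingers were still closing when the lift began, so I check the hold on the bell.

```bash
python3 - <<'E'
from plant import r
from h import *
q,d=r.capture("side");cv2.imwrite("pics/b4.png",cv2.resize(q[150:310,260:500,::-1],None,fx=3,fy=3))
X,c=cloud(r,"side",q,d);X2=cloud(r,"scene",*r.capture("scene"))[0];X=np.vstack([X,X2])
m=(abs(X[:,0]-.443)<.045)&(abs(X[:,1]-.299)<.045)&(X[:,2]>.14);Z=X[m]
print(np.histogram(Z[:,2],np.arange(.14,.36,.01)))
b=Z[(Z[:,2]<.25)];print(b[:,2].min(),np.percentile(b[:,2],1))
E
```

```text
(array([  0,   0,   0,   0,   0,   0, 168, 546, 337, 341, 426, 138,  96,
       127, 265, 285, 261, 261,  78,   5, 136]), array([0.14, 0.15, 0.16, 0.17, 0.18, 0.19, 0.2 , 0.21, 0.22, 0.23, 0.24,
       0.25, 0.26, 0.27, 0.28, 0.29, 0.3 , 0.31, 0.32, 0.33, 0.34, 0.35]))
0.20478488037619963 0.20690333726536791
```

View pics/b4.png

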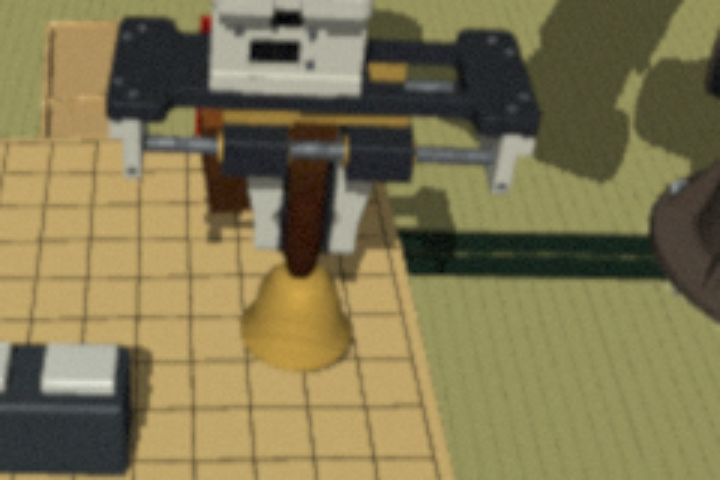

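The bell hangs upright between the pads. Its mouth is at about 0.206, so it sits about 8 mm lower in the grip than planned, but the hold looks sound. I firm up the grip and carry it.

```bash
python3 -m inch '[{"x":0,"y":0,"z":0,"yaw":0},{"x":0.3,"y":0,"z":0,"yaw":0},{"x":0.6,"y":-0.2,"z":0,"yaw":0},{"x":0.8,"y":-0.4,"z":0,"yaw":0},{"x":0.8,"y":-0.4,"z":0,"yaw":0}]' -1 45
python3 -m inch '[{"x":0.8,"y":-0.35,"z":0,"yaw":0},{"x":0.8,"y":-0.35,"z":0,"yaw":0},{"x":0.8,"y":-0.35,"z":0,"yaw":0},{"x":0.8,"y":-0.35,"z":0,"yaw":0},{"x":0.8,"y":-0.35,"z":0,"yaw":0}]'
python3 -m inch '[{"x":0.8,"y":-0.35,"z":0,"yaw":0},{"x":0.8,"y":-0.35,"z":0,"yaw":0},{"x":0.8,"y":-0.35,"z":0,"yaw":0},{"x":0.8,"y":-0.35,"z":0,"yaw":0},{"x":0.8,"y":-0.35,"z":0,"yaw":0}]'
python3 -m inch '[{"x":0.8,"y":-0.35,"z":0,"yaw":0},{"x":0.8,"y":-0.35,"z":0,"yaw":0},{"x":0.8,"y":-0.35,"z":0,"yaw":0},{"x":0.6,"y":-0.2,"z":0,"yaw":0},{"x":0.2,"y":0,"z":0,"yaw":0}]'
```

```text
time_s: 28.12
tcp_pos: [0.4632, 0.2327, 0.2789]
eef_rot: [-179.4, 0.5, -90.9]
contact_force: [-0.8, 1.3, -2.1]
gripper_width: 0.0188
time_s: 28.53
tcp_pos: [0.5042, 0.1241, 0.2741]
eef_rot: [-179.8, 0.2, -90.8]
contact_force: [0.3, -0.2, -1.7]
gripper_width: 0.0186
time_s: 28.95
tcp_pos: [0.5446, 0.0151, 0.2694]
eef_rot: [179.7, 0.0, -90.8]
contact_force: [0.7, 0.4, -1.7]
gripper_width: 0.0186
time_s: 29.37
tcp_pos: [0.573, -0.0745, 0.2638]
eef_rot: [179.2, -0.1, -91.0]
contact_force: [0.2, 1.4, -2.3]
gripper_width: 0.0186
```

```bash
python3 -m inch '[{"x":0.5,"y":-0.2,"z":0,"yaw":0},{"x":0.8,"y":-0.4,"z":0,"yaw":0},{"x":0.9,"y":-0.4,"z":0.1,"yaw":0},{"x":0.6,"y":-0.2,"z":0.3,"yaw":0},{"x":0,"y":0,"z":0.5,"yaw":0}]'
python3 -m inch '[{"x":0,"y":0,"z":0.7,"yaw":0},{"x":0,"y":0,"z":0.7,"yaw":0},{"x":0,"y":0,"z":0.5,"yaw":0},{"x":0,"y":0,"z":0.2,"yaw":0},{"x":0,"y":0,"z":0,"yaw":0}]'
python3 -m inch '[{"x":0,"y":0,"z":0,"yaw":0},{"x":0,"y":0,"z":0,"yaw":0}]'
```

```text
time_s: 29.78
tcp_pos: [0.5999, -0.1498, 0.2387]
eef_rot: [179.0, -0.1, -91.0]
contact_force: [0.5, -0.3, -2.1]
gripper_width: 0.0188
time_s: 30.2
tcp_pos: [0.5941, -0.1515, 0.1779]
eef_rot: [178.4, -0.1, -91.2]
contact_force: [-0.2, 0.4, -2.4]
gripper_width: 0.0189
time_s: 30.37
tcp_pos: [0.5937, -0.1514, 0.178]
eef_rot: [178.4, -0.1, -91.2]
contact_force: [0.6, -0.6, -2.2]
gripper_width: 0.0187
```

```bash
python3 -m inch '[{"x":-0.05,"y":-0.3,"z":0.5,"yaw":0},{"x":0,"y":-0.2,"z":0.7,"yaw":0},{"x":0,"y":0,"z":0.7,"yaw":0},{"x":0,"y":0,"z":0.5,"yaw":0},{"x":0,"y":0,"z":0.2,"yaw":0}]'
python3 -m inch '[{"x":0,"y":0,"z":0,"yaw":0},{"x":0,"y":0,"z":0,"yaw":0},{"x":0,"y":0,"z":0,"yaw":0}]'
python3 - <<'E'
from plant import r
from h import *
q,d=r.capture("scene");cv2.imwrite("pics/b5.png",cv2.resize(q[130:270,90:310,::-1],None,fx=3,fy=3))
X,c=cloud(r,"scene",q,d);m=(abs(X[:,0]-.605)<.036)&(abs(X[:,1]+.15)<.036)&(X[:,2]>.008)&(X[:,2]<.08);Z=X[m];print(np.histogram(Z[:,2],np.arange(.0,.085,.003)))
E
```

```text
time_s: 30.78
tcp_pos: [0.6108, -0.1497, 0.114]
eef_rot: [179.1, -0.1, -91.1]
contact_force: [-0.6, -0.4, -2.1]
gripper_width: 0.0187
time_s: 31.03
tcp_pos: [0.6114, -0.1494, 0.1129]
eef_rot: [179.0, -0.1, -91.1]
contact_force: [-0.2, 0.2, -2.0]
gripper_width: 0.0187
(array([ 0,  0, 16,  4,  0,  0,  0,  0,  0,  0,  0, 21, 49, 70, 55, 51, 39,
       34, 29, 32, 36, 28, 51, 42, 38, 49, 27,  0]), array([0.   , 0.003, 0.006, 0.009, 0.012, 0.015, 0.018, 0.021, 0.024,
       0.027, 0.03 , 0.033, 0.036, 0.039, 0.042, 0.045, 0.048, 0.051,
       0.054, 0.057, 0.06 , 0.063, 0.066, 0.069, 0.072, 0.075, 0.078,
       0.081, 0.084]))
```

View pics/b5.png

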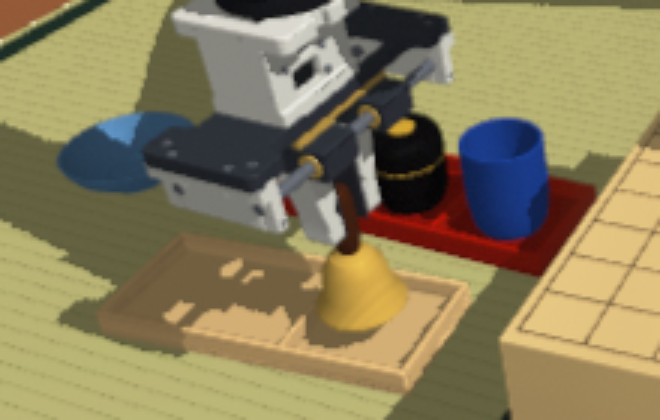

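The bell hangs over the square compartment with its rim at about 0.034, which confirms the 79 mm offset. It touches down at a TCP height of about 0.085.

```bash
python3 -m inch '[{"x":0,"y":0.2,"z":0.3,"yaw":0},{"x":0,"y":0,"z":0.35,"yaw":0},{"x":0,"y":0,"z":0.15,"yaw":0},{"x":0,"y":0,"z":0,"yaw":0},{"x":0,"y":0,"z":0,"yaw":0}]'
python3 -m inch '[{"x":0,"y":0,"z":0,"yaw":0},{"x":0,"y":0,"z":0,"yaw":0}]'
```

```text
time_s: 31.5
tcp_pos: [0.6067, -0.1494, 0.0936]
eef_rot: [179.3, -0.1, -91.1]
contact_force: [0.4, -0.4, -2.2]
gripper_width: 0.0185
time_s: 31.67
tcp_pos: [0.6068, -0.1495, 0.0935]
eef_rot: [179.3, -0.1, -91.1]
contact_force: [0.6, 0.4, -1.7]
gripper_width: 0.0188
```

```bash
python3 -m inch '[{"x":0,"y":0.06,"z":0.15,"yaw":0},{"x":0,"y":0,"z":0.1,"yaw":0},{"x":0,"y":0,"z":0,"yaw":0},{"x":0,"y":0,"z":0,"yaw":0},{"x":0,"y":0,"z":0,"yaw":0}]'
python3 -m inch '[{"x":0,"y":0,"z":0.05,"yaw":0},{"x":0,"y":0,"z":0.03,"yaw":0},{"x":0,"y":0,"z":0,"yaw":0},{"x":0,"y":0,"z":0,"yaw":0}]'
```

```text
time_s: 32.08
tcp_pos: [0.6054, -0.1495, 0.0871]
eef_rot: [179.3, -0.1, -91.1]
contact_force: [0.6, -0.1, -1.6]
gripper_width: 0.0187
time_s: 32.42
tcp_pos: [0.6057, -0.1497, 0.0857]
eef_rot: [179.4, -0.2, -91.1]
contact_force: [0.2, 0.8, -2.0]
gripper_width: 0.0188
```

```bash
python3 -m inch '[{"x":0,"y":0,"z":0.05,"yaw":0},{"x":0,"y":0,"z":0.03,"yaw":0},{"x":0,"y":0,"z":0,"yaw":0},{"x":0,"y":0,"z":0,"yaw":0}]'
python3 -m inch '[{"x":0,"y":0,"z":0.04,"yaw":0},{"x":0,"y":0,"z":0,"yaw":0},{"x":0,"y":0,"z":0,"yaw":0}]'
```

```text
time_s: 32.75
tcp_pos: [0.6061, -0.1504, 0.0858]
eef_rot: [179.4, -0.2, -91.0]
contact_force: [-0.5, 0.1, -1.2]
gripper_width: 0.0187
time_s: 33.0
tcp_pos: [0.6064, -0.1508, 0.0856]
eef_rot: [179.5, -0.3, -91.0]
contact_force: [0.3, -0.2, -0.3]
gripper_width: 0.0187
```

The arm has stopped descending and the weight has come off the wrist, so the bell is on the floor. Release and lift.

```bash
python3 -m inch '[{"x":0,"y":0,"z":0,"yaw":0},{"x":0,"y":0,"z":0,"yaw":0},{"x":0,"y":0,"z":0,"yaw":0},{"x":0,"y":0,"z":0,"yaw":0},{"x":0,"y":0,"z":0,"yaw":0}]' 1 30
python3 -m inch '[{"x":0,"y":0,"z":0,"yaw":0},{"x":0,"y":0,"z":0,"yaw":0},{"x":0,"y":0,"z":-0.3,"yaw":0},{"x":0,"y":0,"z":-0.6,"yaw":0},{"x":0,"y":0,"z":-1,"yaw":0}]'
python3 -m inch '[{"x":0,"y":0,"z":-1,"yaw":0},{"x":0,"y":0,"z":-1,"yaw":0},{"x":0,"y":0,"z":-1,"yaw":0},{"x":0,"y":0,"z":-1,"yaw":0},{"x":0,"y":0,"z":-0.5,"yaw":0}]'
python3 -m inch '[{"x":-0.5,"y":0,"z":-0.2,"yaw":0},{"x":-1,"y":0,"z":0,"yaw":0},{"x":-1,"y":0,"z":0,"yaw":0},{"x":-1,"y":0,"z":0,"yaw":0},{"x":-1,"y":0,"z":0,"yaw":0}]'
python3 -m inch '[{"x":-1,"y":0,"z":0,"yaw":0},{"x":-1,"y":0,"z":0,"yaw":0},{"x":-1,"y":0,"z":0,"yaw":0},{"x":-1,"y":0,"z":0,"yaw":0},{"x":-1,"y":0,"z":0,"yaw":0}]'
python3 -m inch '[{"x":-1,"y":0,"z":0,"yaw":0},{"x":-1,"y":0,"z":0,"yaw":0},{"x":-1,"y":0,"z":0,"yaw":0},{"x":-1,"y":0,"z":0,"yaw":0},{"x":-0.5,"y":0,"z":0,"yaw":0}]'
```

```text
time_s: 33.42
tcp_pos: [0.6068, -0.1505, 0.085]
eef_rot: [179.5, -0.3, -91.0]
contact_force: [0.5, -0.2, 0.5]
gripper_width: 0.0468
time_s: 33.83
tcp_pos: [0.6039, -0.15, 0.1289]
eef_rot: [178.9, -0.2, -91.0]
contact_force: [0.4, 0.5, -0.1]
gripper_width: 0.0797
time_s: 34.25
tcp_pos: [0.6057, -0.15, 0.2514]
eef_rot: [179.1, -0.3, -91.0]
contact_force: [-0.0, -0.2, -0.3]
gripper_width: 0.0873
time_s: 34.67
tcp_pos: [0.6089, -0.0367, 0.2636]
eef_rot: [179.6, -0.3, -91.4]
contact_force: [0.7, -0.4, -0.8]
gripper_width: 0.0877
time_s: 35.08
tcp_pos: [0.6094, 0.0967, 0.2638]
eef_rot: [179.6, -0.2, -91.4]
contact_force: [-0.1, -0.4, -0.2]
gripper_width: 0.0875
time_s: 35.5
tcp_pos: [0.6089, 0.2193, 0.2634]
eef_rot: [179.5, -0.2, -91.3]
contact_force: [0.5, 0.3, -0.4]
gripper_width: 0.0874
```

```bash
python3 -m inch '[{"x":0,"y":0,"z":0,"yaw":-0.5},{"x":0,"y":0,"z":0,"yaw":-1},{"x":0,"y":0,"z":0,"yaw":-1},{"x":0,"y":0,"z":0,"yaw":-1},{"x":0,"y":0,"z":0,"yaw":-1}]'
python3 -m inch '[{"x":0,"y":0,"z":0,"yaw":-1},{"x":0,"y":0,"z":0,"yaw":-1},{"x":0,"y":0,"z":0,"yaw":-1},{"x":0,"y":0,"z":0,"yaw":-1},{"x":0,"y":0,"z":0,"yaw":-1}]'
python3 -m inch '[{"x":0,"y":0,"z":0,"yaw":-1},{"x":0,"y":0,"z":0,"yaw":-1},{"x":0,"y":0,"z":0,"yaw":-1},{"x":0,"y":0,"z":0,"yaw":-1},{"x":0,"y":0,"z":0,"yaw":-1}]'
python3 -m inch '[{"x":0,"y":0,"z":0,"yaw":-1},{"x":0,"y":0,"z":0,"yaw":-1},{"x":0,"y":0,"z":0,"yaw":-1},{"x":0,"y":0,"z":0,"yaw":-1},{"x":0,"y":0,"z":0,"yaw":-0.5}]'
python3 -m inch '[{"x":0,"y":0,"z":0,"yaw":0},{"x":0,"y":0,"z":0,"yaw":0}]'
```

```text
time_s: 35.92
tcp_pos: [0.6062, 0.2251, 0.262]
eef_rot: [179.3, -0.1, -72.3]
contact_force: [-0.9, 0.3, -0.3]
gripper_width: 0.0875
time_s: 36.33
tcp_pos: [0.604, 0.2255, 0.2617]
eef_rot: [179.2, 0.2, -51.3]
contact_force: [-0.5, 0.2, -0.3]
gripper_width: 0.0873
time_s: 36.75
tcp_pos: [0.602, 0.2255, 0.2614]
eef_rot: [179.2, 0.6, -30.3]
contact_force: [0.2, 0.3, 0.0]
gripper_width: 0.088
time_s: 37.17
tcp_pos: [0.5999, 0.2255, 0.2612]
eef_rot: [179.4, 0.9, -11.2]
contact_force: [-0.6, -0.4, 0.3]
gripper_width: 0.0878
time_s: 37.33
tcp_pos: [0.5992, 0.2255, 0.2612]
eef_rot: [179.4, 1.0, -11.2]
contact_force: [0.2, -0.8, -0.2]
gripper_width: 0.0878
```

```bash
python3 -m inch '[{"x":0,"y":0,"z":0,"yaw":-0.9},{"x":0,"y":0,"z":0,"yaw":-1},{"x":0,"y":-0.4,"z":0,"yaw":-0.8},{"x":0,"y":-0.9,"z":0,"yaw":0},{"x":-0.1,"y":-0.9,"z":0,"yaw":0}]'
python3 -m inch '[{"x":-0.1,"y":-0.8,"z":0.2,"yaw":0},{"x":-0.1,"y":-0.3,"z":0.2,"yaw":0},{"x":0,"y":0,"z":0.2,"yaw":0},{"x":0,"y":0,"z":0,"yaw":0}]'
python3 - <<'E'
from plant import r
import cv2
p,d=r.capture("wrist");q,d=r.capture("scene");cv2.imwrite("pics/w6.png",cv2.hconcat([p[:,120:520,::-1],q[50:250,90:290,::-1].repeat(2,0).repeat(2,1)]))
E
```

```text
time_s: 37.75
tcp_pos: [0.5971, 0.2781, 0.2616]
eef_rot: [179.5, 1.1, -0.6]
contact_force: [1.3, 0.3, -0.6]
gripper_width: 0.0878
time_s: 38.08
tcp_pos: [0.5909, 0.31, 0.2452]
eef_rot: [179.5, 1.1, -0.7]
contact_force: [-0.2, 0.3, -0.3]
gripper_width: 0.0875
```

View pics/w6.png

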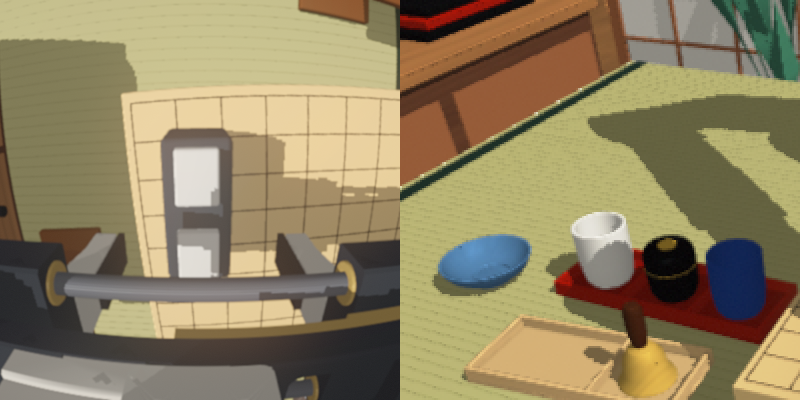

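The bell stands in the square compartment at right. In the wrist view the clock (195,205) lies between the jaws along tool x. Next I descend and grip it.

```bash
python3 -m inch '[{"x":0,"y":-0.1,"z":0.5,"yaw":-0.2},{"x":0,"y":0,"z":0.8,"yaw":0},{"x":0,"y":0,"z":0.7,"yaw":0},{"x":0,"y":0,"z":0.5,"yaw":0},{"x":0,"y":0,"z":0.2,"yaw":0}]'
python3 -m inch '[{"x":0,"y":0,"z":0,"yaw":0},{"x":0,"y":0,"z":0,"yaw":0}]'
```

```text
time_s: 38.6
tcp_pos: [0.5927, 0.3083, 0.1793]
eef_rot: [179.8, 0.7, -0.1]
contact_force: [-1.1, -0.4, -0.4]
gripper_width: 0.0877
time_s: 38.77
tcp_pos: [0.5925, 0.3066, 0.1779]
eef_rot: [179.7, 0.8, -0.1]
contact_force: [-0.4, 0.2, 0.7]
gripper_width: 0.0879
```

```bash
python3 -m inch '[{"x":0,"y":-0.25,"z":0.4,"yaw":0},{"x":0,"y":0,"z":0.3,"yaw":0},{"x":0,"y":0,"z":0,"yaw":0},{"x":0,"y":0,"z":0,"yaw":0}]'
python3 -m inch '[{"x":0,"y":0,"z":0,"yaw":0},{"x":0,"y":0,"z":0,"yaw":0},{"x":0,"y":0,"z":0,"yaw":0},{"x":0,"y":0,"z":0,"yaw":0},{"x":0,"y":0,"z":0,"yaw":0}]' -1 40
python3 -m inch '[{"x":0,"y":0,"z":0,"yaw":0},{"x":0,"y":0,"z":0,"yaw":0},{"x":0,"y":0,"z":0,"yaw":0},{"x":0,"y":0,"z":0,"yaw":0},{"x":0,"y":0,"z":0,"yaw":0}]'
```

```text
time_s: 39.1
tcp_pos: [0.5935, 0.3137, 0.1611]
eef_rot: [179.8, 0.7, -0.1]
contact_force: [0.3, 0.0, 1.0]
gripper_width: 0.0877
time_s: 39.52
tcp_pos: [0.5939, 0.3143, 0.1622]
eef_rot: [179.9, 0.6, -0.1]
contact_force: [0.4, 0.2, -0.0]
gripper_width: 0.0599
time_s: 39.93
tcp_pos: [0.5939, 0.314, 0.1624]
eef_rot: [179.9, 0.6, -0.1]
contact_force: [-0.2, 0.3, 0.0]
gripper_width: 0.0501
```

```bash
python3 -m inch '[{"x":0,"y":0,"z":-0.4,"yaw":0},{"x":0,"y":0,"z":-0.7,"yaw":0},{"x":0,"y":0,"z":-0.9,"yaw":0},{"x":0,"y":0,"z":-0.9,"yaw":0},{"x":0,"y":0,"z":-0.5,"yaw":0}]'
python3 -m inch '[{"x":0,"y":0.4,"z":0,"yaw":0},{"x":0,"y":0.8,"z":0,"yaw":0},{"x":0,"y":0.9,"z":0,"yaw":0},{"x":0,"y":0.9,"z":0,"yaw":0},{"x":0,"y":0.9,"z":0,"yaw":0}]'
python3 -m inch '[{"x":0,"y":0.9,"z":0,"yaw":0},{"x":0,"y":0.9,"z":0,"yaw":0},{"x":0,"y":0.9,"z":0,"yaw":0},{"x":0,"y":0.9,"z":0,"yaw":0},{"x":0,"y":0.9,"z":0,"yaw":0}]'
python3 -m inch '[{"x":0,"y":0.9,"z":0,"yaw":0},{"x":0,"y":0.9,"z":0,"yaw":0},{"x":0,"y":0.9,"z":0,"yaw":0},{"x":0,"y":0.9,"z":0,"yaw":0},{"x":0,"y":0.9,"z":0,"yaw":0}]'
python3 -m inch '[{"x":0,"y":0.9,"z":0,"yaw":0},{"x":0,"y":0.9,"z":0,"yaw":0},{"x":0,"y":0.6,"z":0,"yaw":0},{"x":0,"y":0.2,"z":0,"yaw":0},{"x":0,"y":0,"z":0,"yaw":0}]'
```

```text
time_s: 40.35
tcp_pos: [0.5918, 0.3124, 0.2462]
eef_rot: [179.5, 1.2, -0.2]
contact_force: [0.9, 0.6, -1.8]
gripper_width: 0.0501
time_s: 40.77
tcp_pos: [0.5911, 0.2132, 0.2495]
eef_rot: [179.7, 1.0, 0.1]
contact_force: [0.2, -0.2, -2.6]
gripper_width: 0.0499
time_s: 41.18
tcp_pos: [0.5861, 0.0889, 0.247]
eef_rot: [179.5, 1.4, 0.0]
contact_force: [-0.2, 0.8, -1.8]
gripper_width: 0.0498
time_s: 41.6
tcp_pos: [0.5796, -0.035, 0.2449]
eef_rot: [179.5, 1.8, -0.1]
contact_force: [0.6, 0.2, -2.8]
gripper_width: 0.0501
time_s: 42.02
tcp_pos: [0.5721, -0.1117, 0.2425]
eef_rot: [179.5, 2.2, -0.5]
contact_force: [-0.1, -0.1, -2.1]
gripper_width: 0.0495
```

```bash
python3 -m inch '[{"x":0,"y":0,"z":0,"yaw":0.5},{"x":0,"y":0,"z":0,"yaw":1},{"x":0,"y":0,"z":0,"yaw":1},{"x":0,"y":0,"z":0,"yaw":1},{"x":0,"y":0,"z":0,"yaw":1}]'
python3 -m inch '[{"x":0,"y":0,"z":0,"yaw":1},{"x":0,"y":0,"z":0,"yaw":1},{"x":0,"y":0,"z":0,"yaw":1},{"x":0,"y":0,"z":0,"yaw":1},{"x":0,"y":0,"z":0,"yaw":1}]'
python3 -m inch '[{"x":0,"y":0,"z":0,"yaw":1},{"x":0,"y":0,"z":0,"yaw":1},{"x":0,"y":0,"z":0,"yaw":1},{"x":0,"y":0,"z":0,"yaw":1},{"x":0,"y":0,"z":0,"yaw":1}]'
python3 -m inch '[{"x":0,"y":0,"z":0,"yaw":1},{"x":0,"y":0,"z":0,"yaw":1},{"x":0,"y":0,"z":0,"yaw":1},{"x":0,"y":0,"z":0,"yaw":1},{"x":0,"y":0,"z":0,"yaw":0.6}]'
python3 -m inch '[{"x":0,"y":0,"z":0,"yaw":0},{"x":0,"y":0,"z":0,"yaw":0}]'
```

```text
time_s: 42.43
tcp_pos: [0.5685, -0.1118, 0.2404]
eef_rot: [178.8, 2.2, -19.3]
contact_force: [-0.8, 1.0, -2.7]
gripper_width: 0.0496
time_s: 42.85
tcp_pos: [0.5657, -0.1091, 0.2386]
eef_rot: [178.0, 1.8, -40.2]
contact_force: [-0.7, -0.2, -2.3]
gripper_width: 0.0498
time_s: 43.27
tcp_pos: [0.5629, -0.1062, 0.2369]
eef_rot: [177.4, 1.1, -61.1]
contact_force: [0.9, -0.1, -4.2]
gripper_width: 0.0498
time_s: 43.68
tcp_pos: [0.5601, -0.1033, 0.2351]
eef_rot: [177.0, 0.3, -80.4]
contact_force: [0.2, -0.0, -3.0]
gripper_width: 0.05
time_s: 43.85
tcp_pos: [0.5591, -0.1024, 0.2346]
eef_rot: [176.9, 0.3, -80.4]
contact_force: [0.0, -0.7, -3.1]
gripper_width: 0.0497
```

```bash
python3 -m inch '[{"x":0.3,"y":-0.1,"z":0,"yaw":0.6},{"x":0.8,"y":-0.2,"z":0,"yaw":0.5},{"x":0.9,"y":-0.2,"z":0,"yaw":0},{"x":0.9,"y":-0.2,"z":0,"yaw":0},{"x":0.9,"y":-0.2,"z":0,"yaw":0}]'
python3 -m inch '[{"x":0.9,"y":-0.2,"z":0,"yaw":0},{"x":0.9,"y":-0.2,"z":0,"yaw":0},{"x":0.5,"y":-0.1,"z":0,"yaw":0},{"x":0,"y":0,"z":0,"yaw":0},{"x":0,"y":0,"z":0,"yaw":0}]'
```

```text
time_s: 44.27
tcp_pos: [0.5913, -0.1918, 0.2335]
eef_rot: [176.9, 0.2, -84.1]
contact_force: [0.9, 0.2, -2.1]
gripper_width: 0.0495
time_s: 44.68
tcp_pos: [0.6103, -0.253, 0.2302]
eef_rot: [176.8, 0.3, -83.8]
contact_force: [0.4, -0.4, -2.8]
gripper_width: 0.0498
```

```bash
python3 -m inch '[{"x":0.4,"y":-0.1,"z":0.3,"yaw":0.2},{"x":0.25,"y":0,"z":0.7,"yaw":0},{"x":0,"y":0,"z":0.9,"yaw":0},{"x":0,"y":0,"z":0.9,"yaw":0},{"x":0,"y":0,"z":0.7,"yaw":0}]'
python3 -m inch '[{"x":0,"y":0,"z":0.7,"yaw":0},{"x":0,"y":0,"z":0.4,"yaw":0},{"x":0,"y":0,"z":0.1,"yaw":0},{"x":0,"y":0,"z":0,"yaw":0},{"x":0,"y":0,"z":0,"yaw":0}]'
```

```text
time_s: 45.1
tcp_pos: [0.6126, -0.268, 0.1442]
eef_rot: [177.3, 0.1, -84.4]
contact_force: [-0.2, 0.2, -2.6]
gripper_width: 0.0498
time_s: 45.52
tcp_pos: [0.6084, -0.2652, 0.108]
eef_rot: [176.9, 0.2, -84.2]
contact_force: [0.1, 0.3, -2.5]
gripper_width: 0.0499
```

```bash
python3 -m inch '[{"x":0.12,"y":-0.28,"z":0.5,"yaw":0.1},{"x":0,"y":0,"z":0.6,"yaw":0},{"x":0,"y":0,"z":0.4,"yaw":0},{"x":0,"y":0,"z":0.1,"yaw":0},{"x":0,"y":0,"z":0,"yaw":0}]'
python3 -m inch '[{"x":0,"y":0,"z":0,"yaw":0},{"x":0,"y":0,"z":0,"yaw":0}]'
python3 - <<'E'
from plant import r
import cv2
q,d=r.capture("scene");cv2.imwrite("pics/c7.png",cv2.resize(q[130:270,90:310,::-1],None,fx=3,fy=3))
E
```

```text
time_s: 45.93
tcp_pos: [0.6185, -0.2683, 0.0695]
eef_rot: [177.4, 0.0, -84.6]
contact_force: [-0.4, -1.0, -2.2]
gripper_width: 0.0498
time_s: 46.1
tcp_pos: [0.6191, -0.2686, 0.07]
eef_rot: [177.4, 0.0, -84.6]
contact_force: [-0.7, 0.4, -2.5]
gripper_width: 0.0496
```

View pics/c7.png

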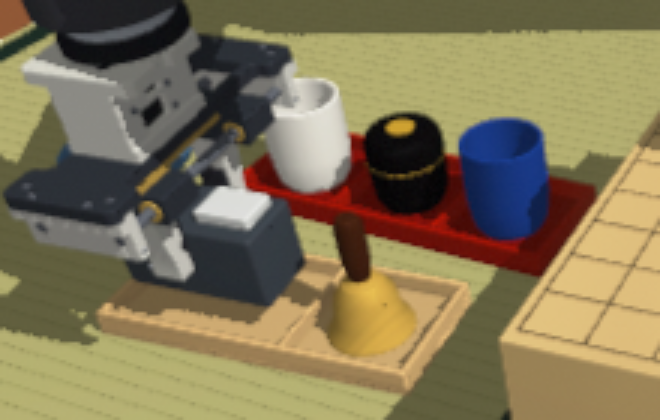

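The clock is lined up over the long compartment and clear of its walls, and the bell (370,310) is upright. Now I lower it.

```bash
python3 -m inch '[{"x":0,"y":0.08,"z":0.3,"yaw":0},{"x":0,"y":0,"z":0.3,"yaw":0},{"x":0,"y":0,"z":0.15,"yaw":0},{"x":0,"y":0,"z":0,"yaw":0},{"x":0,"y":0,"z":0,"yaw":0}]'
python3 -m inch '[{"x":0,"y":0,"z":0.08,"yaw":0},{"x":0,"y":0,"z":0.05,"yaw":0},{"x":0,"y":0,"z":0,"yaw":0},{"x":0,"y":0,"z":0,"yaw":0}]'
```

```text
time_s: 46.57
tcp_pos: [0.6166, -0.2691, 0.051]
eef_rot: [177.6, -0.0, -84.6]
contact_force: [0.7, -0.3, -2.8]
gripper_width: 0.0497
time_s: 46.9
tcp_pos: [0.6166, -0.2691, 0.0474]
eef_rot: [177.6, -0.0, -84.6]
contact_force: [-0.1, 0.2, -1.9]
gripper_width: 0.0496
```

```bash
python3 -m inch '[{"x":0,"y":0,"z":0.06,"yaw":0},{"x":0,"y":0,"z":0.04,"yaw":0},{"x":0,"y":0,"z":0,"yaw":0},{"x":0,"y":0,"z":0,"yaw":0}]'
python3 -m inch '[{"x":0,"y":0,"z":0.04,"yaw":0},{"x":0,"y":0,"z":0,"yaw":0},{"x":0,"y":0,"z":0,"yaw":0},{"x":0,"y":0,"z":0,"yaw":0}]'
```

```text
time_s: 47.23
tcp_pos: [0.6168, -0.2692, 0.0451]
eef_rot: [177.6, -0.0, -84.6]
contact_force: [-0.9, 0.0, -1.9]
gripper_width: 0.0498
time_s: 47.57
tcp_pos: [0.6172, -0.2693, 0.0451]
eef_rot: [177.7, -0.1, -84.6]
contact_force: [0.5, 0.8, -2.5]
gripper_width: 0.0497
```

```bash
python3 -m inch '[{"x":0,"y":0,"z":0,"yaw":0},{"x":0,"y":0,"z":0,"yaw":0},{"x":0,"y":0,"z":0,"yaw":0},{"x":0,"y":0,"z":0,"yaw":0},{"x":0,"y":0,"z":0,"yaw":0}]' 1
python3 -m inch '[{"x":0,"y":0,"z":0,"yaw":0},{"x":0,"y":0,"z":0,"yaw":0},{"x":0,"y":0,"z":-0.4,"yaw":0},{"x":0,"y":0,"z":-0.8,"yaw":0},{"x":0,"y":0,"z":-1,"yaw":0}]'
python3 -m inch '[{"x":0,"y":0,"z":-1,"yaw":0},{"x":0,"y":0,"z":-1,"yaw":0},{"x":0,"y":0,"z":-1,"yaw":0},{"x":0,"y":0,"z":-1,"yaw":0},{"x":0,"y":0,"z":-0.5,"yaw":0}]'
python3 -m inch '[{"x":-0.7,"y":0,"z":0,"yaw":0},{"x":-1,"y":0,"z":0,"yaw":0},{"x":-1,"y":0,"z":0,"yaw":0},{"x":-1,"y":0,"z":0,"yaw":0},{"x":-1,"y":0,"z":0,"yaw":0}]'
python3 -m inch '[{"x":-1,"y":0,"z":0,"yaw":0},{"x":-1,"y":0,"z":0,"yaw":0},{"x":-0.5,"y":0,"z":0,"yaw":0},{"x":0,"y":0,"z":0,"yaw":0},{"x":0,"y":0,"z":0,"yaw":0}]'
cat > chk.py <<'E'
from plant import r
from meas import *
P=[];C=[]
for n in("scene","side"):
    p,d=r.capture(n);X,c=cloud(r,n,p,d);P.append(X);C.append(c)
    if n=="scene":cv2.imwrite("pics/end.png",cv2.resize(p[100:280,80:400,::-1],None,fx=2,fy=2))
P=np.vstack(P)
def sel(x,y,a,b,z0,z1):return P[(abs(P[:,0]-x)<a)&(abs(P[:,1]-y)<b)&(P[:,2]>z0)&(P[:,2]<z1)]
for n,x,y,z0,z1 in(("white",.459,-.3046,.045,.085),("caddy",.459,-.2126,.03,.066),("blue",.459,-.1206,.045,.085),("bell handle",.605,-.1495,.07,.094)):
    Q=sel(x,y,.044,.044,z0,z1)
    for _ in range(4):
        c,R=circ(Q[:,:2]);e=np.linalg.norm(Q[:,:2]-c,axis=1)-R
        Q=Q[e>-.002] if n in("blue","white") else Q[abs(e)<.003]
    T=sel(*c,.035,.035,.02,.15);print(n,len(Q),"off mm",((c-[x,y])*1000).round(1),"R",R.round(4),"top",np.percentile(T[:,2],99).round(4))
for n,x,y,a,b,z0,z1 in(("clock",.6155,-.266,.05,.068,.03,.09),("box",.4475,.0639,.062,.066,.14,.187)):
    Q=sel(x,y,a,b,z0,z1);print(n,Q[:,2].max(),cv2.minAreaRect((Q[:,:2]*1000).astype('f4')))
E
python3 chk.py
```

```text
time_s: 47.98
tcp_pos: [0.6181, -0.2697, 0.0459]
eef_rot: [177.8, -0.1, -84.6]
contact_force: [-0.3, -0.4, 0.4]
gripper_width: 0.0777
time_s: 48.4
tcp_pos: [0.6168, -0.2686, 0.0977]
eef_rot: [177.2, 0.0, -84.6]
contact_force: [0.5, -0.8, 1.2]
gripper_width: 0.0872
time_s: 48.82
tcp_pos: [0.6225, -0.2686, 0.2217]
eef_rot: [177.4, -0.1, -84.6]
contact_force: [0.6, 1.1, 1.0]
gripper_width: 0.0874
time_s: 49.23
tcp_pos: [0.6133, -0.1534, 0.2321]
eef_rot: [178.1, -0.3, -84.9]
contact_force: [-0.7, 0.3, 0.0]
gripper_width: 0.0877
time_s: 49.65
tcp_pos: [0.607, -0.0841, 0.2371]
eef_rot: [178.4, -0.3, -84.7]
contact_force: [-0.2, -0.5, 0.6]
gripper_width: 0.0875
white 796 off mm [ 0.4 -0.1] R 0.0304 top 0.0833
caddy 401 off mm [0.4 1.2] R 0.0298 top 0.0755
blue 779 off mm [ 1.8 -0.4] R 0.0301 top 0.0834
bell handle 157 off mm [-1.2 -3.3] R 0.0094 top 0.1021
clock 0.07935808738156047 ((614.85595703125, -265.05657958984375), (53.486392974853516, 116.31210327148438), 5.311872959136963)
box 0.18537201853264917 ((447.9915466308594, 64.51152801513672), (102.70252227783203, 73.07656860351562), 6.195729732513428)
```

View pics/end.png

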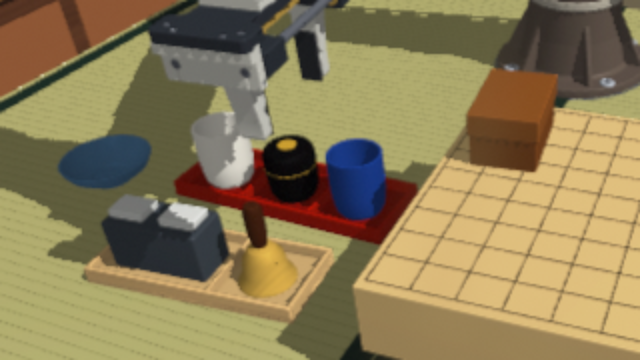

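All five things stand upright within about 4 mm of their compartment centres, and the box has not moved. I hand the job in.

```bash
python3 -c "
from plant import r
print(r.close_job())"
```

```text
the job is handed in; nothing more can be done
None
```

Both trays are made up and the job is handed in, at about 50 s of the 144 s allowed. The hand-in gives no verdict, so the results below are my own last camera checks.

| Thing | Where it stands | Distance from compartment centre |
|---|---|---|
| White cup | far end of the red tray (-y) | about 0.4 mm |
| Caddy | middle of the red tray | about 1.3 mm |
| Blue cup | near end of the red tray (+y) | about 1.8 mm |
| Bell | square compartment of the wood tray | about 3.5 mm |
| Clock | long compartment, in line with the tray to about 0.1° | about 1 mm |

- **Upright:** everything looked upright in the final picture. The tops measured within 1.5 mm of the heights expected on the tray floor, except the clock's highest point. That read 79 mm against 76 mm expected, which I put down to depth noise.
- **Piece box:** it measured within 1 mm of its starting place.
- **Gripper:** it ended open and clear, above the trays.
- **Bell grip:** I began lifting before the fingers had fully closed, so the bell was held about 8 mm higher on its handle than planned. I measured the new offset and set it down by that; the rest of the job was not affected.
- **Clock tilt:** the tool was tilted about 2° to 3° while placing the clock.

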